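# Open the sharpening case and bed the long stone

## Task

Open the sharpening case: lift its lid until it rests back on its stop by itself, without letting it slam. Then take the longer of the two grey sharpening stones, which stand on edge in the wooden rack, and lay it flat on its broad face down inside the frame in the case; it must be turned from its edge onto its face on the way (the carving board is there to lay it down and take it again) and must not be dropped. Leave the lid open, and do not disturb the short stone or the other things on the table.

Things in the scene. Friction and masses are not known exactly. Their poses are not given: they have to be found in the camera images.
- case: Fixed plywood case, outside 150 (its x) by 220 (its y) by 60 mm high without the lid, walls and floor 8 mm, open inside 134 x 204 mm. Origin: centre of its underside; z up; the hinge is along its +x side, the handle at its -x side.
- lid (a joint): Hinged flat lid of the case, 150 x 220 x 12 mm, 0.3 kg. 0 = shut, 1.75 rad = leaning back on its stop (100 degrees). It turns about the case's y axis through point lid_hinge; it falls shut if let go before upright, and lies back on its stop beyond that.
- lid_bar (a point): Middle of the lid's handle: a round dark steel bar 12 mm thick and 100 mm long along the case's y, standing 40 mm out from the lid's front edge (34 mm free gap), 190 mm from the hinge axis. With the lid shut it lies 67 mm above the table, 115 mm from the case's centre on its -x side.
- lid_hinge (a point): Middle of the lid's hinge axis, at the case's +x wall (75 mm from the case's centre), 60 mm above the table. Axes as the case.
- bed (a point): Centre of the bed for the stone, on the case's inner floor (8 mm above the table), axes as the case. A frame of ridges 10 mm high leaves an opening 156 mm long (case y) by 62 mm wide (case x); between the ridges and the case's front and back walls 28 mm are free. The ridges run only near the corners and at the middle of the ends.
- rack: Fixed light wood rack, base 170 x 170 x 10 mm, with two slots along its x at y = +40 and -40 mm, each between ridges 12 mm high. Origin: centre of its underside.
- long_stone: Grey sharpening stone, a block 150 (x) by 28 (y, thickness) by 56 mm (z), about 0.5 kg. Origin: centre of the block. It starts on its long narrow edge (its z up) in one of the rack's slots, centre 38 mm above the table. Either broad face may end up below.
- short_stone: Grey sharpening stone, 100 x 28 x 56 mm, same axes, on edge in the other slot. To be left alone.
- board: Fixed flat carving board between case and rack, 240 (x) by 170 (y) by 18 mm, with a cross ledge 22 mm wide and 18 mm high along its far (+x) end; a gouge lies just in front of the ledge, and the rest of the board (about 170 x 170 mm) is free. Origin: centre of its underside.
- gouge: Wood-handled gouge about 157 mm long, 28 mm thick, lying across the carving board, in front of its ledge. Origin: at the brass collar. Bystander.
- mallet: Round wooden carving mallet standing on its head, handle up, 88 mm across, 200 mm tall. Origin: centre of its underside. Bystander.
- mug: White mug, 80 mm across, 95 mm tall. Origin: centre of its underside. Bystander.
- glue: White bottle, 60 mm across, 160 mm tall. Origin: centre of its underside. Bystander.
- blank2: Light wooden block 140 x 60 x 40 mm lying beyond the board. Origin: centre of its underside. Bystander.
- blank: Light wooden block 110 x 45 x 35 mm lying near the robot in front of the board. Origin: centre of its underside. Bystander.
Things that resemble listed ones, but are neither listed nor needed, are in the scene too. Leave any blue or turquoise look-alike of the long_stone alone.

How it is judged (in metres and radians):
On the way, in this order (a step that is already met when the one before it is completed fails the run):
1. the lid rests open on its stop, released (value of joint lid above 1.7 rad and contact force between the fingers and lid below 0.1 N), for 0.3 s.
2. the long stone lies flat inside the frame in the case (horizontal distance between long_stone and bed below 0.007 m and z of long_stone in the frame of case below 0.0255 m and angle between the y axis of long_stone and the z axis of case, either way round below 0.06 rad and angle between the x axis of long_stone and the y axis of case, either way round below 0.08 rad), for 0.2 s.
At the end, for the whole second after the job is handed in: The lid rests open on its stop (over 1.70 rad) and the long stone lies still and flat (within 0.06 rad) on the case floor inside the frame, its centre within 7 mm of the bed's centre in plan and less than 25.5 mm above the case's underside, its length along the case within 0.08 rad; both released (all of step 1 and all of step 2 and linear speed of long_stone below 0.02 m/s and contact force between the fingers and long_stone below 0.1 N); the robot touches nothing.
It fails at once if the lid slammed (turning faster than 4 rad/s) (velocity of joint lid above 4 rad/s or velocity of joint lid below -4 rad/s).
It fails at once if the long stone was dropped (falls free of the fingers faster than 0.8 m/s) (linear speed of long_stone above 0.8 m/s and contact force between the fingers and long_stone below 0.1 N).
It fails at once if the short stone was moved more than 25 mm (distance of short_stone from where it was at the start of the episode above 0.025 m).
It fails at once if a bystander (gouge, mallet, mug, glue bottle, two wooden blocks) was moved more than 25 mm (distance of any of gouge, mallet, mug, glue, blank, blank2 from where it was at the start of the episode above 0.025 m).
It also fails if it takes over 72 s, if anything falls off the work surface, if the arm or the gripper's body presses on something with over 40 N, if the wrist force passes 120 N, or if a joint passes its speed limit or range.

## Robot

A 7-joint arm with a two-finger parallel gripper is mounted at the origin on the work surface. World frame = base frame: x ahead of the robot, y to its left, z up, the work surface at z = 0. Lengths are in m, angles in degrees, forces in N, time in s.
With the tool pointing down it reaches from about 0.425 to 0.875 m from the base axis. Payload 4.7 kg.
Tool frame: the origin (TCP) lies midway between the tips of the shut fingers; the grasp point (between the pads) lies 19 mm behind it; y points along the fingers, x is the direction in which the jaws open and shut, and the axes are right-handed (so a half turn about y gives the same grasp; the last joint's range is limited). The gripper opens to 87 mm and grips with 3 to 60 N. Pads are 19 mm wide; open, the fingers measure 117 mm over their backs; the gripper's body (75 mm by 190 mm) begins 51 mm behind the grasp point.
Start: joints at [76.209, 18.392, -4.016, 83.108, 1.295, 78.541, -3.26], TCP at [0.164, -0.629, 0.223] pointing down, gripper open.
Joint ranges: [-163.93, 163.93], [-17.29, 119.83], [-79.2, 71.16], [3.27, 140.29], [-89.18, 269.18], [5.43, 117.66], [-154.24, 154.24]. Speed limits (degrees/s): [147.25, 147.25, 180, 180, 180, 180, 180].

## Interface

Orientations are given as [roll, pitch, yaw] about the fixed x, y, z axes, in that order (R = Rz(yaw) Ry(pitch) Rx(roll)).
In Python, from cell import env gives the robot as it stands.
- The arm moves only by the tool carry_out, never from a script. Its argument "targets" is a list of rows, each a list of 2 entries, a list of its own where there are three numbers: the shift along the tool's x, y, z in mm, then the turn, a rotation vector about the tool's x, y, z in degrees. A call has 1 to 12 rows; each row shifts and turns the commanded pose from where the row before left it, along the tool's axes as they then stand; what a row does not reach is not made up. A row lasts 1/10 s, in which the tool goes at most 50 mm and 8.59 degrees, less where a joint would pass 70% of its speed; a pose out of reach is approached as far as the arm can. A call with a gripper value outside its range is refused whole. "jaw" is the opening, from 0 (shut) to 1 (fully open), set as the call begins (left out, the last holds). The fingers move at their own pace and stop on an object; "squeeze" is the grip in N (left out, the last holds). Time passes only in rows, so rows that do not move let the fingers close. It gives the time, the measured TCP pose, the force and the opening at its end, in the units of the state.
- env.get_obs(): the state, without advancing time (a new reading comes with each control period).
- env.read_camera(name): name is "scene" or "top"; returns the picture (420x560x3 uint8, red, green, blue); there is no depth.
- env.get_calibration(name): a dict with "fx", "fy", "cx", "cy" (pixels), "R" (3x3) and "t" (3): a world point X has camera coordinates R X + t. Camera axes: x right, y down, z forward; pixel columns grow to the right and rows downward; lengths in m; the calibration is good to about 2 mm. A picture is of the moment at which its call begins. get_calibration takes no time and is no camera call.
- env.sign_off(): hands the job in, once; it reports no verdict.
Trained networks look in the newest picture that a camera, given by its name, has taken for a name from the list of things; names that differ only in an ending like _2 or _b are one class to them, and where a whole thing is asked for, a point or a joint stands for the part that bears it (a point fixed in the world has none). Each returns a list of dicts, best first, with "p" (0 to 1); they miss things now and then, are a little off and sometimes report something else, mostly with a low value. They report only what shows in the picture. A call takes as long as a camera call. They do not tell look-alikes from the thing itself.
- env.outline_of(camera, label): "mask" (420x560 bool, what is visible of it) and "xy" ([column, row] in pixels, amid what is visible of it).
The state is a dict: "time_s": time; "qpos": joint angles; "joint_velocities": joint speeds; "effort": joint torques, N m; "tool_pos": TCP position; "tool_rot": TCP orientation; "force": force on the tool from outside, world axes, zero at the start; "wrist_torque": the same for the moment, N m; "grip_width": finger opening in m.
Only numpy, scipy, OpenCV 4.12 (cv2) and the standard library are available. Lean on these libraries where they do the work, as an engineer would, in place of code of your own. Each camera call takes 0.05 s, during which the arm holds its last target.

## Working session

There is one attempt and no reset: what is moved stays moved. The work goes in short steps, Python scripts to look and compute and a tool call to move; the robot and the scene stay as the last step left them, time stands still between calls to the robot, and variables do not carry over. Pictures are saved under pics/ and viewed, and the job is handed in when it is done.

Besides the shell and the picture viewer there is one more tool, called after "Request:" as a command line: name --argument value ..., lists and objects as JSON in quotes. carry_out: Moves the arm, as the interface text tells. Its arguments: {"type":"object","properties":{"targets":{"type":"array","items":{"type":"array"}},"jaw":{"type":"number"},"squeeze":{"type":"number"}},"required":["targets"]}

```bash
ls; mkdir -p pics
python3 - <<'E'
from cell import env
import cv2,json
for n in("scene","top"):
    im=env.read_camera(n); cv2.imwrite(f"pics/{n}0.png",cv2.resize(im[:,:,::-1],(784,588),interpolation=cv2.INTER_CUBIC)); cv2.imwrite(f"pics/raw_{n}0.png",im[:,:,::-1])
    print(n,env.get_calibration(n))
print(env.get_obs())
E
```

```text
pics
scene {'fx': 483.08116456227566, 'fy': 483.08116456227566, 'cx': 278.7475096724718, 'cy': 219.86095621675975, 'R': array([[ 0.19376918,  0.9810428 , -0.00291953],
       [ 0.60244309, -0.12133831, -0.78888487],
       [-0.77428407,  0.15110273, -0.61453409]]), 't': array([-0.0644713 , -0.26578554,  1.91505416])}
top {'fx': 440.04975191750003, 'fy': 440.04975191750003, 'cx': 274.19857204232585, 'cy': 210.3978621560841, 'R': array([[-0.00322318, -0.99979809, -0.01983426],
       [-0.9984371 ,  0.00432417, -0.05571955],
       [ 0.05579407,  0.01962367, -0.99824943]]), 't': array([-0.01356006,  0.52174336,  1.20603297])}
{'time_s': 0.1, 'qpos': array([76.21143133, 18.43452132, -4.0159775 , 83.16802971,  1.29536387,
       78.54269238, -3.26062199]), 'joint_velocities': array([ 0.19780644, -0.08504499,  0.07018554, -0.18128321,  0.00111422,
       -0.07342113,  0.09419985]), 'effort': array([-3.94604422e-04, -4.92572379e+01, -4.05972172e-01, -3.13401103e+01,
       -6.41284254e-02,  3.95693968e-02,  6.34469757e-05]), 'tool_pos': array([ 0.16363181, -0.62854149,  0.22157324]), 'tool_rot': array([-90.00579212,   0.09998598, -75.40196538]), 'force': array([-0.43715343,  0.84149934, -0.30699161]), 'wrist_torque': array([-0.04119834,  0.00749947, -0.01184773]), 'grip_width': 0.08685866747383869}
```

View pics/scene0.png

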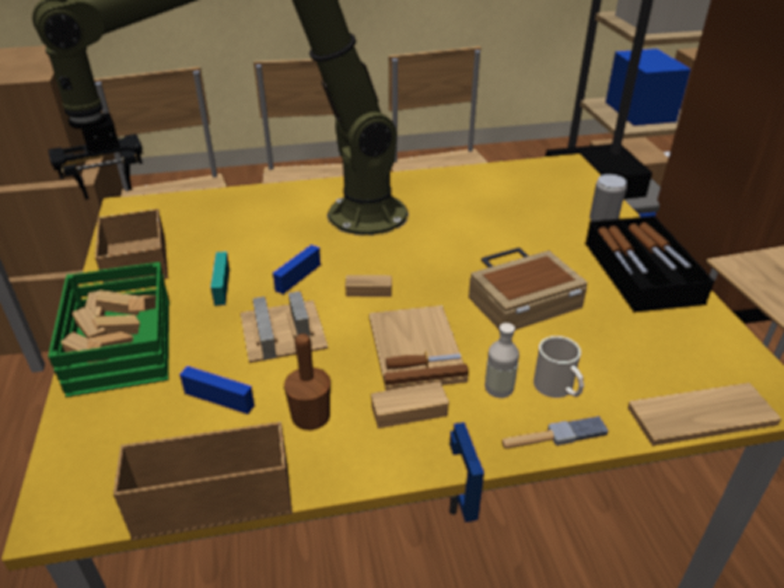

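View pics/top0.png

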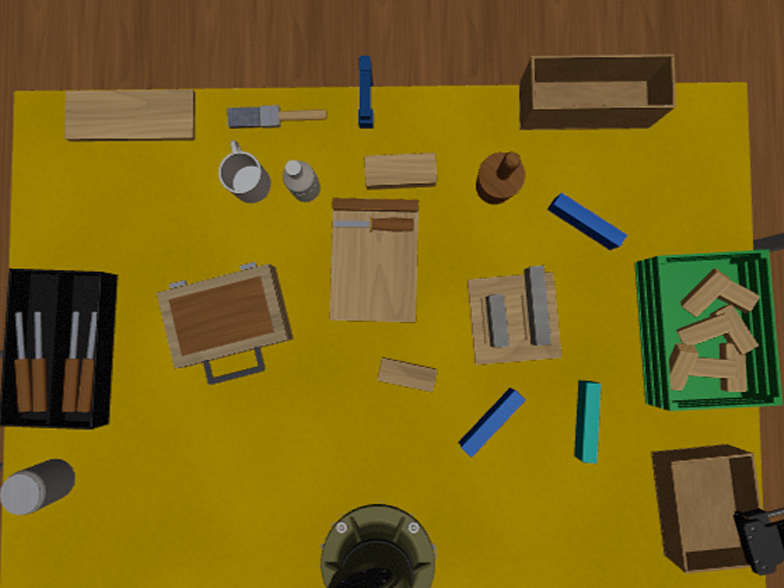

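Run:
```python
from cell import env
import cv2,numpy as np
for n in("scene","top"):
  for l in ("lid","case","rack","long_stone","short_stone","board","gouge","mallet","mug","glue","blank","blank2","lid_bar"):
    try:
      r=env.outline_of(n,l)
    except Exception as e: print(n,l,e); continue
    for i,d in enumerate(r[:3]):
      m=d['mask'].astype(np.uint8)
      rect=cv2.minAreaRect(cv2.findNonZero(m)) if m.any() else None
      print(n,l,round(d['p'],2),np.round(d['xy'],1),int(m.sum()),[np.round(x,1).tolist() for x in rect] if rect else None)
      np.save(f"m_{n}_{l}_{i}.npy",m)
```

```text
scene lid 0.89 [375.8 201.1] 2279 [[376.5, 195.4], [42.8, 79.1], 74.9]
scene case 0.78 [376.9 204.3] 3497 [[374.9, 203.0], [57.2, 83.3], 72.0]
scene case 0.61 [361.2 260.9] 926 [[358.5, 256.8], [22.2, 52.6], 6.7]
scene rack 0.95 [201.2 233.2] 1290 [[202.0, 235.8], [36.8, 56.4], 79.7]
scene long_stone 0.92 [158.1 201.8] 428 [[156.5, 198.5], [37.0, 13.0], 90.0]
scene long_stone 0.63 [212.4 193.3] 661 [[211.8, 191.9], [17.6, 42.2], 53.1]
scene long_stone 0.62 [187.2 232.6] 467 [[188.6, 233.6], [44.1, 11.7], 79.2]
scene short_stone 0.85 [214.7 222.7] 328 [[213.5, 223.4], [31.2, 12.2], 78.7]
scene short_stone 0.25 [374.9 207.5] 3498 [[374.9, 202.9], [57.9, 83.2], 70.4]
scene board 0.71 [299.7 243. ] 2768 [[298.8, 247.8], [58.4, 63.5], 81.9]
scene gouge 0.74 [292.  257.7] 381 [[301.5, 257.1], [10.1, 53.3], 87.3]
scene mallet 0.7 [219.1 278. ] 1582 [[218.5, 272.0], [68.0, 33.0], 90.0]
scene mallet 0.39 [374.2 205.8] 3533 [[374.9, 203.1], [57.2, 84.1], 72.5]
scene mug 0.98 [400.1 263.5] 1261 [[398.5, 261.5], [43.0, 35.0], 90.0]
scene glue 0.88 [360.2 261.2] 938 [[358.5, 257.0], [22.1, 53.0],
[... 1321 characters left out ...]
ard 0.36 [160.2 230.3] 5063 [[160.3, 233.7], [75.2, 85.1], 76.0]
top gouge 0.79 [276.6 160.9] 337 [[267.5, 160.0], [8.0, 55.0], 90.0]
top gouge 0.18 [160.2 227.3] 5497 [[161.8, 231.9], [77.7, 89.1], 75.7]
top mallet 0.78 [357.1 129. ] 1025 [[357.0, 127.0], [36.0, 34.0], 90.0]
top mug 0.79 [171.6 127.3] 1039 [[173.3, 124.8], [43.8, 29.0], 45.0]
top glue 0.64 [212.9 127. ] 556 [[215.4, 128.2], [31.3, 21.4], 54.5]
top blank 0.66 [288.5 266.1] 739 [[290.5, 267.2], [41.4, 18.2], 11.3]
top blank2 0.66 [288.5 266.1] 739 [[290.5, 267.2], [41.4, 18.2], 11.3]
top lid_bar 0.91 [158.8 228.9] 4997 [[160.5, 234.0], [73.8, 84.5], 75.7]
top lid_bar 0.43 [356.1 224.3] 514 [[354.8, 228.4], [38.5, 13.6], 84.5]
```

The top view shows the case at about (225,315), the board at (375,265) and the rack at (515,318), with the long stone on its right at (538,305). The scene view shows the handle on the robot side of the case. Next I'll look at the gripper's shape and fit the poses.

```bash
cat > H.py <<'E'
import numpy as np,cv2,json
from scipy.optimize import minimize
from scipy.spatial.transform import Rotation as Ro
CAL={}
def cal(n):
    if n not in CAL:
        from cell import env
        CAL[n]=env.get_calibration(n)
    return CAL[n]
def proj(n,P):
    c=cal(n); q=np.atleast_2d(P)@np.array(c['R']).T+np.array(c['t'])
    return np.c_[c['fx']*q[:,0]/q[:,2]+c['cx'],c['fy']*q[:,1]/q[:,2]+c['cy']]
def ray(n,uv,z):
    c=cal(n);R=np.array(c['R']);o=-R.T@np.array(c['t'])
    d=R.T@np.array([(uv[0]-c['cx'])/c['fx'],(uv[1]-c['cy'])/c['fy'],1.])
    return o+d*(z-o[2])/d[2]
def box(x0,x1,y0,y1,z0,z1):
    return np.array([[x,y,z] for x in(x0,x1) for y in(y0,y1) for z in(z0,z1)])
def place(P,p):
    x,y,a=p[:3];c,s=np.cos(a),np.sin(a)
    return np.c_[x+c*P[:,0]-s*P[:,1],y+s*P[:,0]+c*P[:,1],P[:,2]]
S=8
def sil(n,Ps,p):
    m=np.zeros((420*S//2,560*S//2),np.uint8)
    for P in Ps:
        h=cv2.convexHull(((proj(n,place(P,p))+.5)*S/2-.5).astype(np.float32))
        cv2.fillConvexPoly(m,np.round(h*16).astype(np.int32),255,shift=4)
    return cv2.resize(m,(560,420),interpolation=cv2.INTER_AREA)/255.
def fit(Ps,masks,p0):
    ms={n:m.astype(float) for n,m in masks.items()}
    def cost(p):
        return sum(np.abs(sil(n,Ps,p)-m).sum()/m.sum() for n,m in ms.items())
    best=None
    for k in range(3):
        st=p0 if best is None else best.x
        sx=np.array([st]+[st+np.array(d) for d in ([.01,0,0],[0,.01,0],[0,0,.06])])
        r=minimize(cost,st,method='Nelder-Mead',options=dict(initial_simplex=sx,xatol=1e-4,fatol=1e-4,maxiter=200))
        best=r
    return best.x,best.fun
E
python3 - <<'E'
from H import *
L=lambda n,l,i:np.load(f"m_{n}_{l}_{i}.npy")
op=lambda m:cv2.morphologyEx(m,cv2.MORPH_OPEN,np.ones((9,9),np.uint8))
def show(name,Ps,ms,uv,z,a):
    p0=np.r_[ray('top',uv,z)[:2],a]
    out=[]
    for sub in (ms,{k:v for k,v in ms.items() if k=='top'},{k:v for k,v in ms.items() if k=='scene'}):
        p,f=fit(Ps,sub,p0); out.append((np.round(p[:2],4).tolist(),round(np.degrees(p[2]),2),round(f,3)))
    print(name,out)
show('case',[box(-.075,.075,-.11,.11,0,.072)],{'top':op(L('top','case',0)),'scene':op(L('scene','case',0))},(160,225),.06,np.radians(15))
show('long',[box(-.075,.075,-.014,.014,.022,.066)],{'top':L('top','long_stone',1),'scene':L('scene','long_stone',2)},(384,219),.06,np.radians(5))
show('short',[box(-.05,.05,-.014,.014,.022,.066)],{'top':L('top','short_stone',0),'scene':L('scene','short_stone',0)},(355,229),.06,np.radians(5))
bb=[box(-.12,.12,-.085,.085,0,.018),box(.098,.12,-.085,.085,0,.036)]
show('board',bb,{'top':L('top','board',0),'scene':L('scene','board',0)},(267,187),.02,0.)
im=cv2.imread('pics/raw_scene0.png')[60:150,20:120];a=cv2.resize(im,None,fx=4,fy=4,interpolation=cv2.INTER_CUBIC)
im=cv2.imread('pics/raw_top0.png')[170:290,100:210];b=cv2.resize(im,None,fx=3,fy=3,interpolation=cv2.INTER_CUBIC)
c=np.zeros((360,740,3),np.uint8);c[:a.shape[0],:a.shape[1]]=a;c[:b.shape[0],405:405+b.shape[1]]=b
cv2.imwrite('pics/z0.png',c)
from cell import env
R=Ro.from_euler('xyz',env.get_obs()['tool_rot'],degrees=True).as_matrix();print(R.round(3))
E
```

```text
case [([0.4795, 0.2911], np.float64(13.65), np.float64(0.099)), ([0.481, 0.2912], np.float64(13.77), np.float64(0.034)), ([0.4762, 0.2923], np.float64(13.72), np.float64(0.048))]
long [([0.4984, -0.3107], np.float64(4.41), np.float64(0.151)), ([0.4978, -0.3104], np.float64(4.39), np.float64(0.044)), ([0.5018, -0.3104], np.float64(4.37), np.float64(0.097))]
short [([0.4699, -0.2331], np.float64(4.41), np.float64(0.184)), ([0.4698, -0.233], np.float64(4.33), np.float64(0.069)), ([0.4689, -0.2333], np.float64(4.75), np.float64(0.109))]
board [([0.5888, 0.0037], np.float64(-1.92), np.float64(0.322)), ([0.5899, 0.0039], np.float64(-1.62), np.float64(0.098)), ([0.5845, 0.0038], np.float64(-2.68), np.float64(0.208))]
[[ 0.252 -0.     0.968]
 [-0.968 -0.     0.252]
 [ 0.    -1.    -0.   ]]
```

View pics/z0.png

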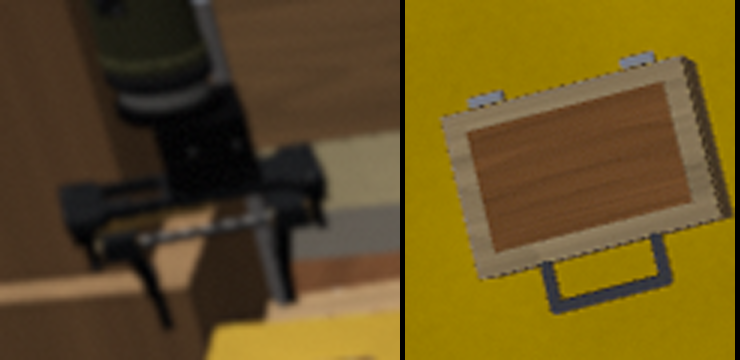

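Fitted poses:
- Case: (0.480, 0.291), yaw 13.7°
- Long stone: (0.498, -0.310), yaw 4.4°
- Board: (0.589, 0.004), yaw about -1.7°

The gripper body is wide along the jaw direction, so placing the stone beside the open lid will need a small lean. Next I'll plan the move to the handle.

```bash
cat >> H.py <<'E'
CASE=np.array([.4800,.2912,np.radians(13.7)])
def c2w(P,c=None):
    c=CASE if c is None else c
    return place(np.atleast_2d(np.array(P,float)),c)[0]
def state():
    from cell import env
    o=env.get_obs(); return np.array(o['tool_pos']),Ro.from_euler('xyz',o['tool_rot'],degrees=True).as_matrix(),o
def Rdown(jaw_az,lean=0.):  # tool x along jaw azimuth(deg), y down ; lean: turn about tool z (deg)
    a=np.radians(jaw_az); x=np.array([np.cos(a),np.sin(a),0]);y=np.array([0,0,-1.]);z=np.cross(x,y)
    return np.c_[x,y,z]@Ro.from_rotvec([0,0,np.radians(lean)]).as_matrix()
def rows(p,R,way,rd=1,ra=.5,chunk=12):
    """way: list of (p1,R1,n,cyl). prints rows"""
    out=[];p=p.copy();R=R.copy()
    for (p1,R1,n,cyl) in way:
        p0,R0=p.copy(),R.copy();dv=Ro.from_matrix(R0.T@R1).as_rotvec()
        for k in range(1,n+1):
            s=k/n;Rt=R0@Ro.from_rotvec(dv*s).as_matrix()
            if cyl:
                f=lambda q:np.array([np.hypot(*q[:2]),np.arctan2(q[1],q[0]),q[2]])
                c=f(p0)*(1-s)+f(p1)*s;pt=np.array([c[0]*np.cos(c[1]),c[0]*np.sin(c[1]),c[2]])
            else: pt=p0*(1-s)+p1*s
            d=np.round(R.T@(pt-p)*1000/rd)*rd; r=np.round(np.degrees(Ro.from_matrix(R.T@Rt).as_rotvec())/ra)*ra
            p=p+R@d/1000; R=R@Ro.from_rotvec(np.radians(r)).as_matrix()
            if np.linalg.norm(d)>50 or np.linalg.norm(r)>8.59: print('TOO BIG',d,r)
            out.append([(d+0).tolist(),(r+0).tolist()])
    g=lambda v:[int(x) if x==int(x) else round(x,2) for x in v]
    for i in range(0,len(out),chunk): print(str([[g(a),g(b)] for a,b in out[i:i+chunk]]).replace(' ',''))
    print('end',p.round(4),Ro.from_matrix(R).as_euler('xyz',degrees=True).round(1))
    return p,R
E
python3 - <<'E'
from H import *
p,R,o=state()
bar=c2w([-.115,0,.067]);print('bar',bar)
for n,l in(('top','z'),('scene','s')):
    print(n,proj(n,np.array([c2w([-.115,s,.067]) for s in(-.05,.05)])).round(1))
h=bar.copy();h[2]=.20
up=p.copy();up[2]=.34; h2=h.copy();h2[2]=.34
rows(p,R,[(up,R,3,0),(h2,Rdown(13.7),28,1),(h,Rdown(13.7),4,0)])
im=cv2.imread('pics/raw_top0.png')
for nm in('top','scene'):
    im=cv2.imread(f'pics/raw_{nm}0.png')
    pts=proj(nm,np.array([c2w([-.115,s,.067]) for s in(-.05,0,.05)]))
    b=cv2.resize(im,None,fx=6,fy=6,interpolation=cv2.INTER_CUBIC)
    for u in pts: cv2.circle(b,tuple(int(v*6+3) for v in u),3,(0,0,255),-1)
    cx,cy=(pts[1]*6).astype(int);cv2.imwrite(f'pics/bar_{nm}.png',b[cy-200:cy+200,cx-300:cx+300])
a=np.hstack([cv2.imread('pics/bar_top.png'),cv2.imread('pics/bar_scene.png')]);cv2.imwrite('pics/bar.png',cv2.resize(a,(800,266)))
E
```

```text
bar [0.36827185 0.26396361 0.067     ]
top [[186.7 263.1]
 [150.1 272.1]]
scene [[344.8 185.2]
 [370.1 178.2]]
[[[0,-39,0],[0,0,0]],[[0,-39,0],[0,0,0]],[[0,-39,0],[0,0,0]],[[-9,0,44],[0,-3,0]],[[-9,0,44],[0,-3.5,0]],[[-9,0,44],[0,-3,0]],[[-11,0,42],[0,-3,0]],[[-11,0,42],[0,-3.5,0]],[[-11,0,41],[0,-3,0]],[[-12,0,41],[0,-3.5,0]],[[-12,0,40],[0,-3,0]],[[-13,0,40],[0,-3,0]]]
[[[-13,0,38],[0,-3.5,0]],[[-14,0,39],[0,-3,0]],[[-14,0,37],[0,-3,0]],[[-15,0,37],[0,-3.5,0]],[[-15,0,36],[0,-3,0]],[[-15,0,35],[0,-3,0]],[[-16,0,35],[0,-3.5,0]],[[-16,0,34],[0,-3,0]],[[-16,0,33],[0,-3.5,0]],[[-17,0,33],[0,-3,0]],[[-17,0,32],[0,-3,0]],[[-17,0,31],[0,-3.5,0]]]
[[[-18,0,30],[0,-3,0]],[[-18,0,30],[0,-3,0]],[[-18,0,29],[0,-3.5,0]],[[-18,0,29],[0,-3,0]],[[-19,0,27],[0,-3,0]],[[-18,-1,27],[0,-3.5,0]],[[-19,0,27],[0,-3,0]],[[0,35,0],[0,0,0]],[[0,35,0],[0,0,0]],[[0,35,0],[0,0,0]],[[0,35,0],[0,0,0]]]
end [0.3684 0.2643 0.2005] [-90.    0.   13.6]
```

View pics/bar.png

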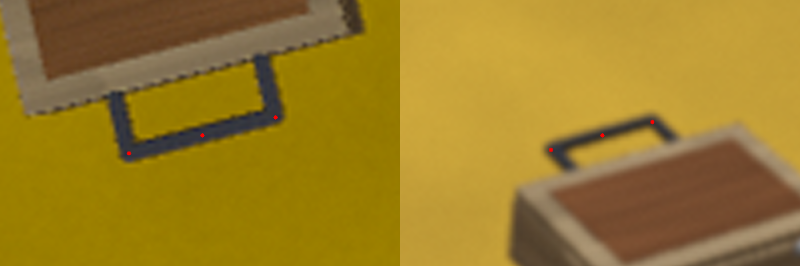

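The projected bar points land on the handle in both views, so I'll move there.

Request:
carry_out --targets '[[[0, -39, 0], [0, 0, 0]], [[0, -39, 0], [0, 0, 0]], [[0, -39, 0], [0, 0, 0]], [[-9, 0, 44], [0, -3, 0]], [[-9, 0, 44], [0, -3.5, 0]], [[-9, 0, 44], [0, -3, 0]], [[-11, 0, 42], [0, -3, 0]], [[-11, 0, 42], [0, -3.5, 0]], [[-11, 0, 41], [0, -3, 0]], [[-12, 0, 41], [0, -3.5, 0]], [[-12, 0, 40], [0, -3, 0]], [[-13, 0, 40], [0, -3, 0]]]' --jaw 0.46

```text
time_s: 2.6
tool_pos: [0.4525, -0.3731, 0.3395]
tool_rot: [-90.0, -0.0, -46.8]
force: [0.4, 0.0, 0.3]
grip_width: 0.04
```

Request:
carry_out --targets '[[[-13, 0, 38], [0, -3.5, 0]], [[-14, 0, 39], [0, -3, 0]], [[-14, 0, 37], [0, -3, 0]], [[-15, 0, 37], [0, -3.5, 0]], [[-15, 0, 36], [0, -3, 0]], [[-15, 0, 35], [0, -3, 0]], [[-16, 0, 35], [0, -3.5, 0]], [[-16, 0, 34], [0, -3, 0]], [[-16, 0, 33], [0, -3.5, 0]], [[-17, 0, 33], [0, -3, 0]], [[-17, 0, 32], [0, -3, 0]], [[-17, 0, 31], [0, -3.5, 0]]]'

```text
time_s: 3.8
tool_pos: [0.4975, 0.0706, 0.3396]
tool_rot: [-90.0, -0.0, -8.2]
force: [-0.9, 0.6, 0.9]
grip_width: 0.0398
```

Request:
carry_out --targets '[[[-18, 0, 30], [0, -3, 0]], [[-18, 0, 30], [0, -3, 0]], [[-18, 0, 29], [0, -3.5, 0]], [[-18, 0, 29], [0, -3, 0]], [[-19, 0, 27], [0, -3, 0]], [[-18, 0, 27], [0, -3.5, 0]], [[-19, 0, 27], [0, -3, 0]], [[0, 35, 0], [0, 0, 0]], [[0, 35, 0], [0, 0, 0]], [[0, 35, 0], [0, 0, 0]], [[0, 35, 0], [0, 0, 0]]]'

```text
time_s: 4.9
tool_pos: [0.3675, 0.2648, 0.1985]
tool_rot: [-90.1, -0.1, 13.7]
force: [0.2, 0.4, 1.1]
grip_width: 0.0399
```

Run:
```python
from H import *
from cell import env
p,R,o=state();print(p,o['tool_rot'],o['force'],o['time_s'],o['grip_width'])
bar=c2w([-.115,0,.067]); t=bar+[0,0,-.019]
rows(p,R,[(t,Rdown(13.7),4,0)],ra=.1)
ims=[env.read_camera(n)[:,:,::-1] for n in('scene','top')]
cv2.imwrite('pics/s1.png',np.hstack([cv2.resize(i[130:330,y:y+266],(400,300),interpolation=cv2.INTER_CUBIC) for i,y in zip(ims,(250,60))]))
```

```text
[0.36748908 0.26478155 0.19847032] [-9.00621953e+01 -6.20430521e-02  1.36941618e+01] [0.2006608  0.38410956 1.07035789] 4.9 0.039914823524689565
[[[0,38,0],[0,0,0]],[[0,37,0],[0,0,0]],[[0,38,-1],[0,0,0]],[[0,37,0],[0.1,0,0.1]]]
end [0.3679 0.2637 0.0485] [-90.    0.   13.7]
```

View pics/s1.png

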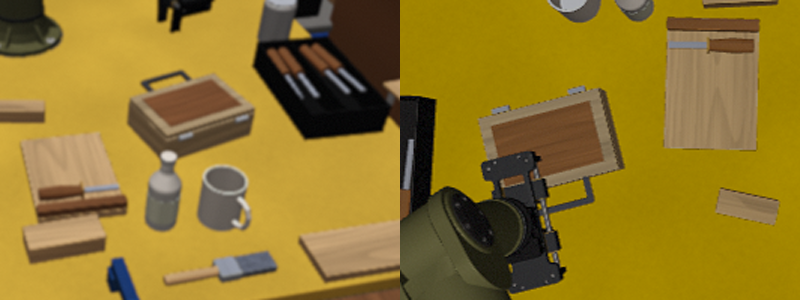

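The top view shows the gripper over the handle at about (545,215), with the bar between the fingers. The body is fixed and 190 mm wide along the jaw. I'll descend and close.

Request:
carry_out --targets '[[[0, 38, 0], [0, 0, 0]], [[0, 37, 0], [0, 0, 0]], [[0, 38, 0], [0, 0, 0]], [[0, 20, 0], [0, 0, 0]], [[0, 17, 0], [0, 0, 0]], [[0, 0, 0], [0, 0, 0]]]'

```text
time_s: 5.6
tool_pos: [0.3677, 0.2641, 0.0492]
tool_rot: [-90.0, 0.2, 13.6]
force: [0.2, 0.6, 0.4]
grip_width: 0.0399
```

Request:
carry_out --targets '[[[0, 0, 0], [0, 0, 0]], [[0, 0, 0], [0, 0, 0]], [[0, 0, 0], [0, 0, 0]], [[0, 0, 0], [0, 0, 0]], [[0, 0, 0], [0, 0, 0]]]' --jaw 0.0 --squeeze 15

```text
time_s: 6.1
tool_pos: [0.3687, 0.2644, 0.0501]
tool_rot: [-90.0, -0.0, 13.6]
force: [-1.2, 0.1, 4.3]
grip_width: 0.0115
```

Run:
```python
from H import *
p,R,o=state();print(p,o['tool_rot'],o['force'],o['time_s'],o['grip_width'])
ph0=np.arctan2(7,190)
# grip point from measured
g0=p+[0,0,.019]; print('grip',g0,'bar',c2w([-.115,0,.067]))
h=c2w([.075,0,.060]);off=g0-c2w([-.115,0,.067])
tgt=[]
N=44
P=[]
for k in range(1,N+1):
    th=np.radians(100.5)*k/N; ph=ph0+th;r=np.hypot(.190,.007)
    P.append(c2w([.075-r*np.cos(ph),0,.06+r*np.sin(ph)])+off*[1,1,1]+[0,0,-.019])
rows(p,R,[(q,R,1,0) for q in P])
```

```text
[0.36868807 0.2643985  0.0501067 ] [-9.00240774e+01 -4.38854620e-02  1.35973421e+01] [-1.19760837  0.10148747  4.28716283] 6.1 0.011451912425663248
grip [0.36868807 0.2643985  0.0691067 ] bar [0.36827185 0.26396361 0.067     ]
[[[0,-8,0],[0,0,0]],[[1,-7,0],[0,0,0]],[[1,-8,0],[0,0,0]],[[2,-7,0],[0,0,0]],[[1,-7,0],[0,0,0]],[[2,-8,0],[0,0,0]],[[2,-7,0],[0,0,0]],[[3,-7,0],[0,0,0]],[[3,-7,0],[0,0,0]],[[3,-7,0],[0,0,0]],[[3,-7,0],[0,0,0]],[[4,-7,0],[0,0,0]]]
[[[3,-6,0],[0,0,0]],[[5,-7,0],[0,0,0]],[[4,-6,0],[0,0,0]],[[5,-6,0],[0,0,0]],[[4,-6,0],[0,0,0]],[[6,-5,0],[0,0,0]],[[5,-6,0],[0,0,0]],[[5,-5,0],[0,0,0]],[[6,-5,0],[0,0,0]],[[6,-4,0],[0,0,0]],[[6,-5,0],[0,0,0]],[[6,-4,0],[0,0,0]]]
[[[7,-4,0],[0,0,0]],[[6,-4,0],[0,0,0]],[[7,-3,0],[0,0,0]],[[7,-4,0],[0,0,0]],[[7,-3,0],[0,0,0]],[[7,-2,0],[0,0,0]],[[7,-3,0],[0,0,0]],[[8,-2,0],[0,0,0]],[[7,-1,0],[0,0,0]],[[7,-2,0],[0,0,0]],[[8,-1,0],[0,0,0]],[[7,-1,0],[0,0,0]]]
[[[8,-1,0],[0,0,0]],[[8,0,0],[0,0,0]],[[7,0,0],[0,0,0]],[[8,0,0],[0,0,0]],[[7,1,0],[0,0,0]],[[8,1,0],[0,0,0]],[[7,1,0],[0,0,0]],[[8,2,0],[0,0,0]]]
end [0.594  0.319  0.2283] [-90.   -0.   13.6]
```

Request:
carry_out --targets '[[[0, -8, 0], [0, 0, 0]], [[1, -7, 0], [0, 0, 0]], [[1, -8, 0], [0, 0, 0]], [[2, -7, 0], [0, 0, 0]], [[1, -7, 0], [0, 0, 0]], [[2, -8, 0], [0, 0, 0]], [[2, -7, 0], [0, 0, 0]], [[3, -7, 0], [0, 0, 0]], [[3, -7, 0], [0, 0, 0]], [[3, -7, 0], [0, 0, 0]], [[3, -7, 0], [0, 0, 0]], [[4, -7, 0], [0, 0, 0]]]'

```text
time_s: 7.3
tool_pos: [0.3923, 0.2701, 0.1368]
tool_rot: [-90.0, 0.1, 13.6]
force: [0.9, -0.8, -2.1]
grip_width: 0.0114
```

Request:
carry_out --targets '[[[3, -6, 0], [0, 0, 0]], [[5, -7, 0], [0, 0, 0]], [[4, -6, 0], [0, 0, 0]], [[5, -6, 0], [0, 0, 0]], [[4, -6, 0], [0, 0, 0]], [[6, -5, 0], [0, 0, 0]], [[5, -6, 0], [0, 0, 0]], [[5, -5, 0], [0, 0, 0]], [[6, -5, 0], [0, 0, 0]], [[6, -4, 0], [0, 0, 0]], [[6, -5, 0], [0, 0, 0]], [[6, -4, 0], [0, 0, 0]]]'

```text
time_s: 8.5
tool_pos: [0.4511, 0.285, 0.2031]
tool_rot: [-90.0, 0.1, 13.6]
force: [-8.7, -1.6, 10.1]
grip_width: 0.0112
```

Run:
```python
from H import *
from cell import env
p,R,o=state();print(p,o['tool_rot'],o['force'],o['time_s'],o['grip_width'])
ims=[env.read_camera(n)[:,:,::-1] for n in('scene','top')]
cv2.imwrite('pics/s2.png',np.hstack([cv2.resize(i[130:330,y:y+266],(400,300),interpolation=cv2.INTER_CUBIC) for i,y in zip(ims,(250,60))]))
```

```text
[0.45110431 0.28503024 0.20313072] [-90.02795544   0.1254221   13.64179728] [-8.6548815  -1.62952742 10.14822104] 8.5 0.011186542389669736
```

View pics/s2.png

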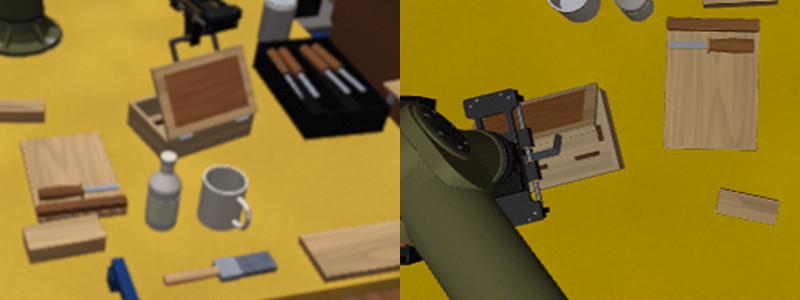

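The lid is following, at about 55°. There is slight inward pressure, so I'll ease outward a touch and continue.

Request:
carry_out --targets '[[[6, -5, 0], [0, 0, 0]], [[6, -5, 0], [0, 0, 0]], [[7, -3, 0], [0, 0, 0]], [[7, -4, 0], [0, 0, 0]], [[7, -3, 0], [0, 0, 0]], [[7, -2, 0], [0, 0, 0]], [[7, -3, 0], [0, 0, 0]], [[8, -2, 0], [0, 0, 0]], [[7, -1, 0], [0, 0, 0]], [[7, -2, 0], [0, 0, 0]], [[8, -1, 0], [0, 0, 0]], [[7, -1, 0], [0, 0, 0]]]'

```text
time_s: 9.8
tool_pos: [0.5343, 0.3052, 0.2337]
tool_rot: [-89.9, -0.0, 13.6]
force: [-2.7, 6.3, 3.0]
grip_width: 0.0114
```

Request:
carry_out --targets '[[[8, -1, 0], [0, 0, 0]], [[8, 0, 0], [0, 0, 0]], [[7, 0, 0], [0, 0, 0]], [[8, 0, 0], [0, 0, 0]], [[7, 1, 0], [0, 0, 0]]]'

```text
time_s: 10.3
tool_pos: [0.5714, 0.314, 0.2334]
tool_rot: [-89.9, -0.0, 13.6]
force: [-2.1, 5.1, 4.0]
grip_width: 0.0115
```

Run:
```python
from H import *
p,R,o=state();print(p,o['tool_rot'],o['force'],o['time_s'],o['grip_width'])
g=p+[0,0,.019];c,s=np.cos(CASE[2]),np.sin(CASE[2]);d=g-c2w([.075,0,.06]);print('case x',c*d[0]+s*d[1],'z',d[2],'theta',np.degrees(np.arctan2(d[2],-(c*d[0]+s*d[1])))-2.1)
```

```text
[0.57135816 0.31403836 0.23336072] [-8.99498326e+01 -4.53840917e-02  1.36223604e+01] [-2.12834893  5.13578471  4.03462283] 10.3 0.011456380068753328
case x 0.019167929684036886 z 0.19236072132848975 theta 93.59049675847895
```

Request:
carry_out --targets '[[[5, 0.5, 0], [0, 0, 0]], [[5, 1, 0], [0, 0, 0]], [[5, 1, 0], [0, 0, 0]], [[5, 1, 0], [0, 0, 0]], [[0, 0, 0], [0, 0, 0]]]'

```text
time_s: 10.8
tool_pos: [0.5911, 0.3189, 0.2297]
tool_rot: [-89.9, -0.1, 13.6]
force: [-0.5, 5.8, 2.4]
grip_width: 0.0117
```

Request:
carry_out --targets '[[[2, 0.5, 0], [0, 0, 0]], [[2, 0.5, 0], [0, 0, 0]], [[0, 0, 0], [0, 0, 0]]]'

```text
time_s: 11.1
tool_pos: [0.5933, 0.3194, 0.2292]
tool_rot: [-90.0, 0.1, 13.6]
force: [-4.6, 3.7, 4.4]
grip_width: 0.0111
```

The lid is at the stop, since the motion stalled and force came up. I'll release and rise.

Request:
carry_out --targets '[[[-1, 0, 0], [0, 0, 0]], [[-1, 0, 0], [0, 0, 0]], [[0, 0, 0], [0, 0, 0]], [[0, 0, 0], [0, 0, 0]], [[0, -15, 0], [0, 0, 0]], [[0, -30, 0], [0, 0, 0]], [[0, -40, 0], [0, 0, 0]], [[0, -20, 0], [0, 0, 0]]]' --jaw 0.46

```text
time_s: 11.9
tool_pos: [0.5926, 0.319, 0.3389]
tool_rot: [-89.9, -0.3, 13.6]
force: [-0.2, 0.9, 0.6]
grip_width: 0.0399
```

Run:
```python
from H import *
from cell import env
p,R,o=state();print(p,o['tool_rot'],o['force'],o['time_s'],o['grip_width'])
ims=[env.read_camera(n)[:,:,::-1] for n in('scene','top')]
cv2.imwrite('pics/s3.png',np.hstack([cv2.resize(i[130:330,y:y+266],(400,300),interpolation=cv2.INTER_CUBIC) for i,y in zip(ims,(250,60))]))
# plan to the long stone: jaw along stone y (az 94.4 or -85.6)
st=np.array([.498,-.3104,np.radians(4.4)])
hi=np.array([*st[:2],.34]); w=p.copy();w[2]=.34
lo=hi.copy();lo[2]=.13
rows(p,R,[(hi,Rdown(-85.6),22,1),(lo,Rdown(-85.6),6,0)])
```

```text
[0.59258484 0.31897824 0.33894107] [-89.91772423  -0.2819203   13.57284153] [-0.17063006  0.9203062   0.56552981] 11.9 0.0399077527865788
[[[4,0,-32],[0,4.5,0]],[[4,0,-32],[0,4.5,0]],[[6,0,-31],[0,4.5,0]],[[6,0,-31],[0,4.5,0]],[[7,0,-31],[0,4.5,0]],[[8,-1,-30],[0,4.5,0]],[[9,0,-30],[0,4.5,0]],[[10,0,-30],[0,4.5,0]],[[11,0,-29],[0,4.5,0]],[[11,0,-28],[0,4.5,0]],[[12,0,-28],[0,4.5,0]],[[13,0,-27],[0,4.5,0]]]
[[[14,-1,-27],[0,4.5,0]],[[14,0,-26],[0,4.5,0]],[[15,0,-26],[0,4.5,0]],[[16,0,-25],[0,4.5,0]],[[16,0,-24],[0,4.5,0]],[[17,0,-24],[0,4.5,0]],[[18,-1,-23],[-0.5,4.5,0]],[[18,0,-22],[0,4.5,0]],[[19,1,-22],[0,4.5,0]],[[19,0,-21],[0,4.5,0]],[[0,35,0],[0,0,0]],[[0,35,0],[0,0,0]]]
[[[0,35,0],[0,0,0]],[[0,35,1],[0,0,0]],[[0,35,0],[0,0,0]],[[0,35,0],[0,0,0]]]
end [ 0.498  -0.3106  0.1295] [-90.2  -0.  -85.4]
```

View pics/s3.png

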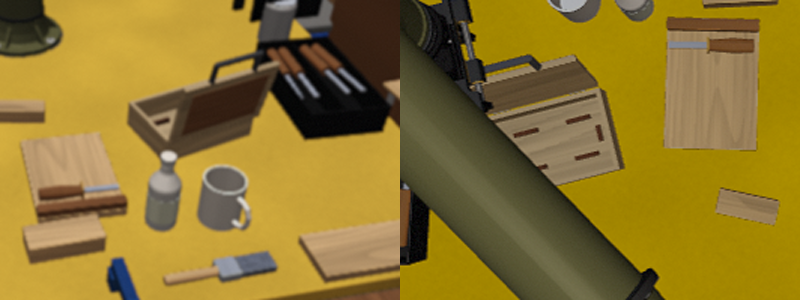

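The lid rests open, leaning back at around (545,80) in the right-hand crop, and the frame ridges are visible. Now I'll go for the long stone.

Request:
carry_out --targets '[[[4, 0, -32], [0, 4.5, 0]], [[4, 0, -32], [0, 4.5, 0]], [[6, 0, -31], [0, 4.5, 0]], [[6, 0, -31], [0, 4.5, 0]], [[7, 0, -31], [0, 4.5, 0]], [[8, 0, -30], [0, 4.5, 0]], [[9, 0, -30], [0, 4.5, 0]], [[10, 0, -30], [0, 4.5, 0]], [[11, 0, -29], [0, 4.5, 0]], [[11, 0, -28], [0, 4.5, 0]], [[12, 0, -28], [0, 4.5, 0]], [[13, 0, -27], [0, 4.5, 0]]]' --jaw 0.53

```text
time_s: 13.2
tool_pos: [0.6229, -0.0515, 0.3337]
tool_rot: [-90.0, 0.0, -40.6]
force: [0.1, 0.3, -0.7]
grip_width: 0.0461
```

Request:
carry_out --targets '[[[14, 0, -27], [0, 4.5, 0]], [[14, 0, -26], [0, 4.5, 0]], [[15, 0, -26], [0, 4.5, 0]], [[16, 0, -25], [0, 4.5, 0]], [[16, 0, -24], [0, 4.5, 0]], [[17, 0, -24], [0, 4.5, 0]], [[18, 0, -23], [0, 4.5, 0]], [[18, 0, -22], [0, 4.5, 0]], [[19, 0, -22], [0, 4.5, 0]], [[19, 0, -21], [0, 4.5, 0]], [[0, 35, 0], [0, 0, 0]], [[0, 35, 0], [0, 0, 0]]]'

```text
time_s: 14.4
tool_pos: [0.4968, -0.3132, 0.2642]
tool_rot: [-89.9, -0.1, -85.6]
force: [0.7, 0.2, -0.9]
grip_width: 0.0461
```

Request:
carry_out --targets '[[[0, 35, 0], [0, 0, 0]], [[0, 35, 0], [0, 0, 0]], [[0, 0, 0], [0, 0, 0]]]'

```text
time_s: 14.7
tool_pos: [0.4937, -0.3099, 0.1887]
tool_rot: [-90.5, 0.3, -85.5]
force: [-1.1, 0.6, -0.2]
grip_width: 0.0461
```

Run:
```python
from H import *
from cell import env
p,R,o=state();print(p,o['tool_rot'],o['force'],o['time_s'],o['grip_width'])
ims=[env.read_camera(n)[:,:,::-1] for n in('scene','top')]
cv2.imwrite('pics/s4.png',np.hstack([cv2.resize(i[a:a+150,y:y+200],(400,300),interpolation=cv2.INTER_CUBIC) for i,y,a in zip(ims,(100,290),(150,140))]))
t=np.array([.498,-.3104,.028])
rows(p,R,[(t+[0,0,.06],Rdown(-85.6),4,0),(t,Rdown(-85.6),3,0)],ra=.1)
```

```text
[ 0.49373241 -0.30990435  0.18872716] [-90.47465208   0.34892504 -85.46158994] [-1.11193559  0.62964724 -0.15497695] 14.7 0.04605537771231353
[[[0,25,1],[0.1,0,-0.1]],[[1,25,1],[0.1,0.1,-0.1]],[[0,26,2],[0.2,0,-0.1]],[[0,25,1],[0.1,0,0]],[[0,20,0],[0,0,0]],[[0,20,0],[0,0,0]],[[0,20,0],[0,0,0]]]
end [ 0.4983 -0.3102  0.0277] [-90.    0.  -85.6]
```

View pics/s4.png

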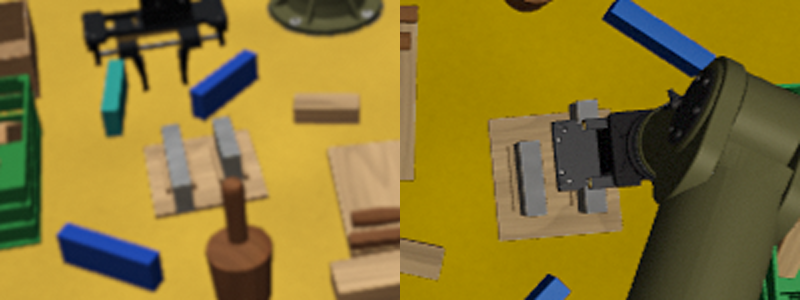

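The top crop shows the gripper centred over the long stone, which shows at both ends of the hand at about (585,110) and (592,200). I'll descend.

Request:
carry_out --targets '[[[0, 25, 1], [0.2, 0, -0.1]], [[1, 25, 1], [0.1, 0, -0.1]], [[0, 26, 1], [0.1, 0, -0.1]], [[0, 25, 1], [0, 0, 0]], [[0, 0, 0], [0, 0, 0]]]'

```text
time_s: 15.3
tool_pos: [0.5012, -0.3119, 0.0922]
tool_rot: [-89.7, -0.2, -85.4]
force: [-0.5, 0.3, -0.6]
grip_width: 0.0462
```

Request:
carry_out --targets '[[[0, 20, 0], [0, 0, 0]], [[0, 20, 0], [0, 0, 0]], [[0, 15, 0], [0, 0, 0]], [[0, 0, 0], [0, 0, 0]]]'

```text
time_s: 15.7
tool_pos: [0.5021, -0.3125, 0.0379]
tool_rot: [-89.7, -0.3, -85.4]
force: [-0.0, 0.9, -0.3]
grip_width: 0.0462
```

Request:
carry_out --targets '[[[-1, 2, -3], [0, 0, 0]], [[0, 0, 0], [0, 0, 0]], [[0, 0, 0], [0, 0, 0]], [[0, 0, 0], [0, 0, 0]], [[0, 0, 0], [0, 0, 0]]]' --jaw 0.0 --squeeze 35

```text
time_s: 16.2
tool_pos: [0.4998, -0.3108, 0.0372]
tool_rot: [-89.6, -0.3, -85.4]
force: [-2.9, 3.8, 6.9]
grip_width: 0.0277
```

Request:
carry_out --targets '[[[0, -5, 0], [0, 0, 0]], [[0, -20, 0], [0, 0, 0]], [[0, -40, 0], [0, 0, 0]], [[0, -45, 0], [0, 0, 0]], [[0, -40, 0], [0, 0, 0]]]'

```text
time_s: 16.7
tool_pos: [0.4975, -0.3112, 0.187]
tool_rot: [-89.7, -0.3, -85.4]
force: [1.9, -1.1, -5.7]
grip_width: 0.0279
```

Run:
```python
from H import *
from cell import env
p,R,o=state();print(p,o['tool_rot'],o['force'],o['time_s'],o['grip_width'])
ims=[env.read_camera(n)[:,:,::-1] for n in('scene','top')]
cv2.imwrite('pics/s5.png',np.hstack([cv2.resize(i[a:a+150,y:y+200],(400,300),interpolation=cv2.INTER_CUBIC) for i,y,a in zip(ims,(100,290),(120,140))]))
# board free area centre line; stone length along board y
B=np.array([.589,.004,np.radians(-1.7)])
t=c2w([0,0,.16],B)
rows(p,R,[(t,Rdown(-1.7),14,1)])
```

```text
[ 0.49746522 -0.31121073  0.18700426] [-89.65430759  -0.30086371 -85.41970683] [ 1.87800839 -1.06156476 -5.65670497] 16.7 0.02792397253891913
[[[-19,2,14],[0,-6,0]],[[-19,2,15],[0,-6,0]],[[-17,2,16],[0,-6,0]],[[-16,2,17],[0,-6,0]],[[-15,1,19],[0,-6,0]],[[-14,2,19],[0,-6,0]],[[-13,2,20],[0,-6,0]],[[-11,2,21],[0,-6,0.5]],[[-10,2,22],[0,-6,0]],[[-8,2,22],[0,-6,0]],[[-7,2,23],[0,-6,0]],[[-6,2,23],[0,-6,0]]]
[[[-4,2,23],[0,-5.5,0]],[[-3,2,24],[0,-6,0]]]
end [0.5891 0.0041 0.1598] [-89.9   0.   -1.9]
```

View pics/s5.png

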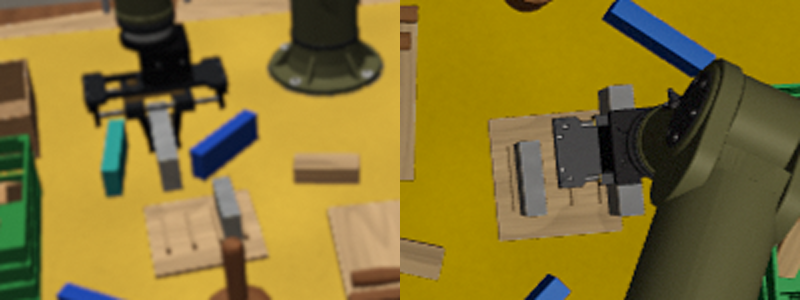

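The stone is in hand, hanging level under the gripper at (165,150) in the scene crop, and the short stone hasn't moved. Next I'll carry it to the board.

Request:
carry_out --targets '[[[-19, 2, 14], [0, -6, 0]], [[-19, 2, 15], [0, -6, 0]], [[-17, 2, 16], [0, -6, 0]], [[-16, 2, 17], [0, -6, 0]], [[-15, 1, 19], [0, -6, 0]], [[-14, 2, 19], [0, -6, 0]], [[-13, 2, 20], [0, -6, 0]], [[-11, 2, 21], [0, -6, 0.3]], [[-10, 2, 22], [0, -6, 0]], [[-8, 2, 22], [0, -6, 0]], [[-7, 2, 23], [0, -6, 0]], [[-6, 2, 23], [0, -6, 0]]]'

```text
time_s: 18.0
tool_pos: [0.5868, -0.0427, 0.1602]
tool_rot: [-90.1, -0.0, -13.2]
force: [-1.4, 0.0, -5.3]
grip_width: 0.0278
```

Request:
carry_out --targets '[[[-4, 2, 23], [0, -5.5, 0]], [[-3, 2, 24], [0, -6, 0]], [[0, 20, 0], [0, 0, 0]], [[0, 20, 0], [0, 0, 0]], [[0, 20, 0], [0, 0, 0]], [[0, 0, 0], [0, 0, 0]]]'

```text
time_s: 18.6
tool_pos: [0.586, 0.0034, 0.0936]
tool_rot: [-90.1, 0.3, -1.9]
force: [-1.0, 0.6, -5.2]
grip_width: 0.0276
```

Run:
```python
from H import *
from cell import env
p,R,o=state();print(p,o['tool_rot'],o['force'],o['time_s'],o['grip_width'])
ims=[env.read_camera(n)[:,:,::-1] for n in('scene','top')]
cv2.imwrite('pics/s6.png',np.hstack([cv2.resize(i[a:a+150,y:y+200],(400,300),interpolation=cv2.INTER_CUBIC) for i,y,a in zip(ims,(190,170),(150,110))]))
B=np.array([.589,.004,np.radians(-1.7)])
rows(p,R,[(c2w([0,0,.045],B),Rdown(-1.7),4,0)],ra=.1)
```

```text
[0.5859762  0.00339302 0.09355593] [-90.0764947    0.33130856  -1.90594037] [-1.00802861  0.64572657 -5.16828944] 18.6 0.027556924582177265
[[[1,12,0],[0,-0.1,-0.1]],[[1,12,0],[0,0,-0.1]],[[0,12,1],[0.1,-0.1,0]],[[1,13,0],[0,0,-0.1]]]
end [0.5888 0.0043 0.0445] [-90.    0.   -1.7]
```

View pics/s6.png

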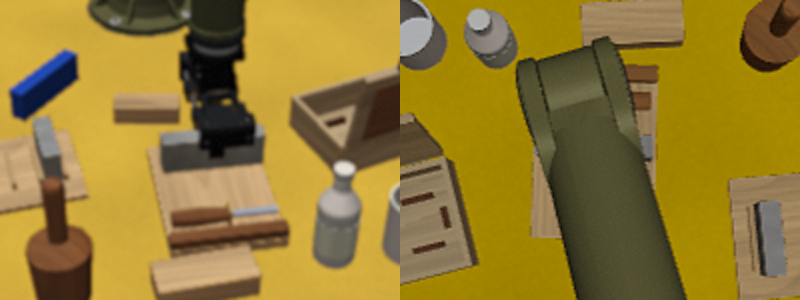

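The stone is over the board, aligned across it at about (212,150) in the scene crop. Lowering it now.

Request:
carry_out --targets '[[[1, 14, 0], [0, 0, -0.1]], [[1, 14, 0], [0, 0, -0.1]], [[0, 10, 0], [0, 0, 0]], [[0, 5, 0], [0, 0, 0]], [[0, 2, 0], [0, 0, 0]], [[0, 1, 0], [0, 0, 0]], [[0, 0, 0], [0, 0, 0]]]'

```text
time_s: 19.4
tool_pos: [0.5925, 0.0042, 0.053]
tool_rot: [-90.1, -0.4, -1.9]
force: [0.2, -0.6, -4.8]
grip_width: 0.0277
```

Request:
carry_out --targets '[[[0, 2, 0], [0, 0, 0]], [[0, 2, 0], [0, 0, 0]], [[0, 2, 0], [0, 0, 0]], [[0, 0, 0], [0, 0, 0]]]'

```text
time_s: 19.8
tool_pos: [0.592, 0.004, 0.0463]
tool_rot: [-90.1, -0.4, -1.9]
force: [0.5, -0.4, -6.0]
grip_width: 0.0277
```

Request:
carry_out --targets '[[[0, 1, 0], [0, 0, 0]], [[0, 1, 0], [0, 0, 0]], [[0, 0, 0], [0, 0, 0]]]'

```text
time_s: 20.1
tool_pos: [0.5924, 0.0039, 0.0452]
tool_rot: [-90.1, -0.4, -1.9]
force: [-1.2, -1.5, 0.7]
grip_width: 0.0275
```

The stone has touched down. I'll release, rise and shift to the far side with the fingers shut.

Request:
carry_out --targets '[[[0, 0, 0], [0, 0, 0]], [[0, 0, 0], [0, 0, 0]], [[0, 0, 0], [0, 0, 0]], [[0, -10, 0], [0, 0, 0]], [[0, -30, 0], [0, 0, 0]], [[0, -30, 0], [0, 0, 0]], [[20, 0, 0], [0, 0, 0]], [[20, 0, 0], [0, 0, 0]]]' --jaw 0.53

```text
time_s: 20.9
tool_pos: [0.6334, 0.0028, 0.1177]
tool_rot: [-90.1, -0.6, -1.9]
force: [0.4, 1.3, -0.3]
grip_width: 0.0465
```

Request:
carry_out --targets '[[[0, 0, 0], [0, 0, 0]], [[0, 0, 0], [0, 0, 0]], [[0, 0, 0], [0, 0, 0]], [[0, 0, 0], [0, 0, 0]]]' --jaw 0.0

```text
time_s: 21.3
tool_pos: [0.631, 0.003, 0.1149]
tool_rot: [-90.1, -0.4, -1.9]
force: [0.3, 0.3, 0.3]
grip_width: 0.0217
```

Run:
```python
from H import *
from cell import env
p,R,o=state();print(p,o['tool_rot'],o['force'],o['time_s'],o['grip_width'])
ims=[env.read_camera(n)[:,:,::-1] for n in('scene','top')]
cv2.imwrite('pics/s7.png',np.hstack([cv2.resize(i[a:a+150,y:y+200],(400,300),interpolation=cv2.INTER_CUBIC) for i,y,a in zip(ims,(190,170),(150,110))]))
```

```text
[0.63098441 0.0030445  0.11491913] [-90.08894537  -0.36390103  -1.8777755 ] [0.31487304 0.26098209 0.25578325] 21.3 0.021696820068021542
```

View pics/s7.png

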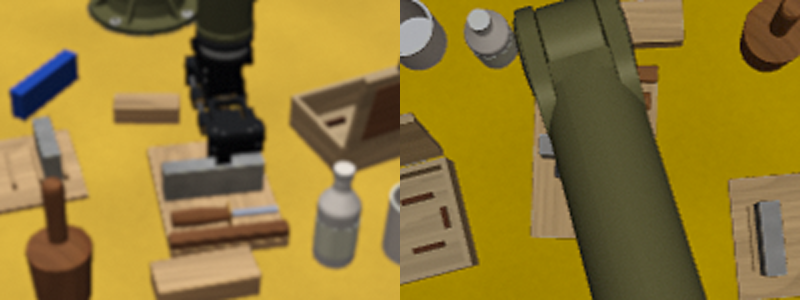

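Run:
```python
from H import *
from cell import env
p,R,o=state()
f=lambda P:((proj('scene',P)-[190,150])*2).round(0).tolist()
print('tcp',f(p),'stone corners if at .592', [f(np.array([.592+a,.004+b,.074])) for a in(-.014,.014) for b in(-.075,.075)])
for n in('scene','top'):
  for d in env.outline_of(n,'long_stone'):
    m=d['mask'].astype(np.uint8);r=cv2.minAreaRect(cv2.findNonZero(m));print(n,round(d['p'],2),d['xy'],m.sum(),[np.round(x,1).tolist() for x in r])
    if n=='scene' and 200<d['xy'][0]<350: print(fit([box(-.075,.075,-.014,.014,.018,.074)],{'scene':m},np.array([.592,.004,np.radians(88)])))
```

```text
tcp [[220.0, 156.0]] stone corners if at .592 [[[162.0, 162.0]], [[262.0, 149.0]], [[166.0, 174.0]], [[267.0, 161.0]]]
scene 0.92 [211.2, 194.0] 664 [[211.8, 191.3], [17.2, 42.8], 52.6]
(array([-2.54817651,  0.87730197,  3.05035767]), np.float64(1.0))
scene 0.8 [156.4, 200.3] 439 [[156.5, 198.5], [37.0, 13.0], 90.0]
scene 0.65 [294.2, 235.7] 951 [[296.1, 237.7], [19.7, 51.2], 84.8]
(array([5.88536090e-01, 1.37589315e-03, 1.54487185e+00]), np.float64(0.12683449825776788))
scene 0.61 [152.8, 279.3] 992 [[154.2, 277.8], [56.6, 19.9], 18.0]
scene 0.17 [216.0, 220.3] 328 [[212.4, 223.0], [30.3, 11.9], 76.0]
(array([-2.54817651,  0.87730197,  3.05035767]), np.float64(1.0))
top 0.86 [420.3, 160.6] 953 [[419.3, 158.6], [59.0, 17.1], 32.7]
top 0.86 [357.1, 296.6] 625 [[354.6, 296.8], [14.6, 45.3], 43.2]
top 0.64 [416.3, 298.6] 972 [[419.5, 300.5], [17.2, 59.1], 2.3]
top 0.48 [241.4, 183.9] 51 [[242.5, 183.0], [10.0, 5.0], 90.0]
top 0.3 [153.7, 209.3] 7535 [[147.2, 211.6], [90.5, 106.6], 75.4]
```

The scene fit puts the stone at (0.589–0.592, 0.001–0.004), so the tool is beyond it. I'll descend beside it, then push.

Request:
carry_out --targets '[[[2, 5, 0], [0, 0, 0]], [[0, 10, 0], [0, 0, 0]], [[0, 15, 0], [0, 0, 0]], [[0, 15, 0], [0, 0, 0]], [[0, 10, 0], [0, 0, 0]], [[0, 0, 0], [0, 0, 0]]]'

```text
time_s: 22.1
tool_pos: [0.6324, 0.0026, 0.0572]
tool_rot: [-90.1, -0.1, -1.9]
force: [-0.2, 0.2, -0.1]
grip_width: 0.0006
```

Request:
carry_out --targets '[[[-4, 0, 0], [0, 0, 0]], [[-4, 0, 0], [0, 0, 0]], [[-4, 0, 0], [0, 0, 0]], [[-4, 0, 0], [0, 0, 0]], [[-4, 0, 0], [0, 0, 0]], [[-4, 0, 0], [0, 0, 0]]]'

```text
time_s: 22.7
tool_pos: [0.6117, 0.0035, 0.061]
tool_rot: [-90.1, -0.6, -1.9]
force: [3.0, -0.9, 3.0]
grip_width: 0.0003
```

Run:
```python
from H import *
from cell import env
p,R,o=state();print(p,o['tool_rot'],o['force'],o['time_s'],o['grip_width'])
ims=[env.read_camera(n)[:,:,::-1] for n in('scene','top')]
cv2.imwrite('pics/s8.png',np.hstack([cv2.resize(i[a:a+150,y:y+200],(400,300),interpolation=cv2.INTER_CUBIC) for i,y,a in zip(ims,(190,170),(150,110))]))
```

```text
[0.61166765 0.00348223 0.06102624] [-90.06832568  -0.6424785   -1.90758799] [ 2.98320105 -0.9310989   3.0132818 ] 22.7 0.00032649626747476436
```

View pics/s8.png

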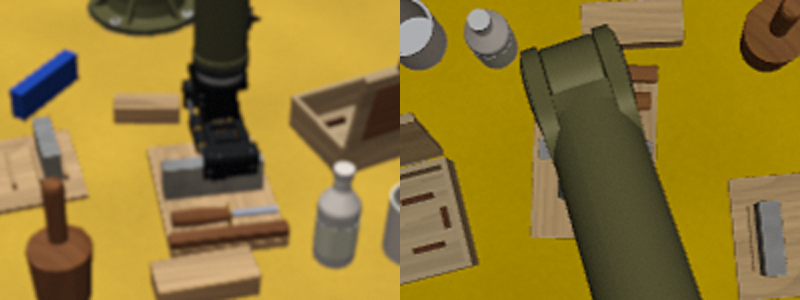

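The fingers are in contact at about 3 N and the stone is starting to lean. Pushing on.

Request:
carry_out --targets '[[[-4, 0, 0], [0, 0, 0]], [[-4, 0, 0], [0, 0, 0]], [[-4, 0, 0], [0, 0, 0]], [[-3, 0, 0], [0, 0, 0]], [[-3, 0, 0], [0, 0, 0]], [[-3, 0, 0], [0, 0, 0]], [[-3, 0, 0], [0, 0, 0]], [[-3, 0, 0], [0, 0, 0]], [[0, 0, 0], [0, 0, 0]]]'

```text
time_s: 23.7
tool_pos: [0.5827, 0.0045, 0.0595]
tool_rot: [-90.1, -0.4, -1.9]
force: [-0.3, 0.4, -0.3]
grip_width: 0.0006
```

Run:
```python
from H import *
from cell import env
p,R,o=state();print(p,o['tool_rot'],o['force'],o['time_s'],o['grip_width'])
ims=[env.read_camera(n)[:,:,::-1] for n in('scene','top')]
cv2.imwrite('pics/s9.png',np.hstack([cv2.resize(i[a:a+150,y:y+200],(400,300),interpolation=cv2.INTER_CUBIC) for i,y,a in zip(ims,(190,170),(150,110))]))
```

```text
[0.58267696 0.00445054 0.05953577] [-90.08345617  -0.37469486  -1.89350673] [-0.33228751  0.35966866 -0.33221226] 23.7 0.0005986698165723564
```

View pics/s9.png

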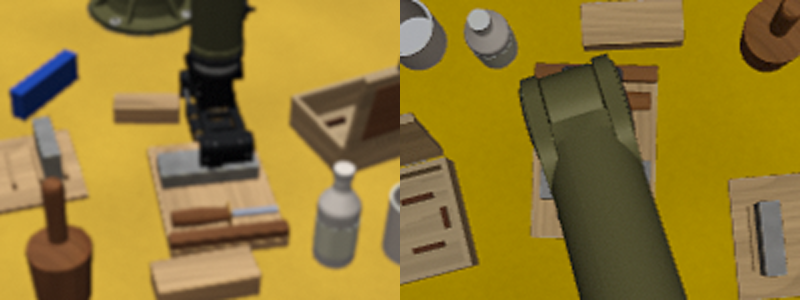

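The stone now lies flat on the board at about (210,165) in the scene crop. I'll raise and step aside to measure it, and the bed, without occlusion.

Request:
carry_out --targets '[[[0, -30, 0], [0, 0, 0]], [[0, -45, 0], [0, 0, 0]], [[0, -45, 0], [0, 0, 0]], [[0, 0, -45], [0, 0, 0]], [[0, 0, -45], [0, 0, 0]], [[0, 0, -45], [0, 0, 0]], [[0, 0, -45], [0, 0, 0]], [[0, 0, -45], [0, 0, 0]], [[0, 0, -40], [0, 0, 0]]]' --jaw 0.9

```text
time_s: 24.7
tool_pos: [0.5731, -0.2631, 0.1799]
tool_rot: [-90.1, -0.4, -2.0]
force: [0.3, -0.1, 0.5]
grip_width: 0.0641
```

Run:
```python
from H import *
from cell import env
p,R,o=state();print(p,o['tool_rot'],o['force'],o['time_s'],o['grip_width'])
ims=[env.read_camera(n)[:,:,::-1] for n in('scene','top')]
for n,i in zip(('scene','top'),ims): cv2.imwrite(f'pics/raw_{n}1.png',i)
cv2.imwrite('pics/s10.png',np.hstack([cv2.resize(i[a:a+200,y:y+266],(400,300),interpolation=cv2.INTER_CUBIC) for i,y,a in zip(ims,(190,80),(140,110))]))
ms={}
for n in('scene','top'):
  tg=proj(n,np.array([.55,.003,.04]))[0]
  for d in env.outline_of(n,'long_stone'):
    m=d['mask'].astype(np.uint8)
    if np.hypot(*(np.array(d['xy'])-tg))<25:
      print(n,round(d['p'],2),d['xy'],m.sum())
      if n not in ms: ms[n]=m
for sub in (ms,{'top':ms.get('top')},{'scene':ms.get('scene')}):
  if all(v is not None for v in sub.values()):
    print(list(sub),fit([box(-.075,.075,-.028,.028,.018,.046)],sub,np.array([.55,.003,np.radians(88)])))
```

```text
[ 0.57308842 -0.2630872   0.17994805] [-90.11603706  -0.40482292  -1.9780774 ] [ 0.31760465 -0.08304097  0.52226493] 24.7 0.06414287024238884
scene 0.87 [294.0, 232.5] 899
top 0.58 [267.3, 201.1] 1197
['scene', 'top'] (array([0.54932644, 0.0022365 , 1.52935628]), np.float64(0.133309303269734))
['top'] (array([0.54963363, 0.001813  , 1.52470929]), np.float64(0.03732206332825528))
['scene'] (array([0.54659569, 0.00294016, 1.5409068 ]), np.float64(0.06747802569303583))
```

View pics/s10.png

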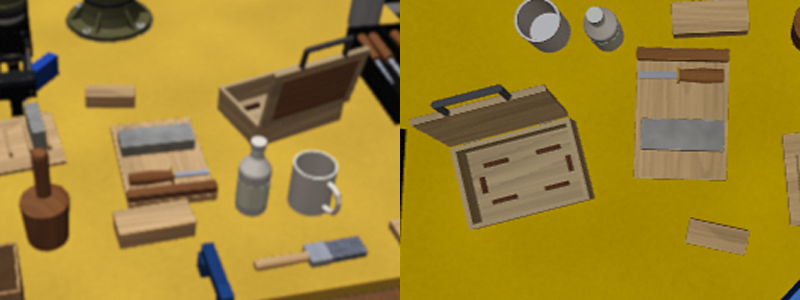

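Both views show the stone flat on the board at about (682,135) in the right crop, and all six bed ridges are clear at about (525,175). Next I'll fit the bed from the ridges.

Run:
```python
from H import *
im=cv2.imread('pics/raw_top1.png').astype(int)
uv=proj('top',np.array([c2w([sx*.06,sy*.098,.012]) for sx,sy in((-1,-1),(-1,1),(1,1),(1,-1))]))
reg=np.zeros((420,560),np.uint8);cv2.fillConvexPoly(reg,np.round(uv).astype(np.int32),1)
uv=proj('top',np.array([c2w([sx*.048,sy*.092,.014]) for sx,sy in((-1,-1),(-1,1),(1,1),(1,-1))]))
reg2=np.zeros((420,560),np.uint8);cv2.fillConvexPoly(reg2,np.round(uv).astype(np.int32),1)
b,g,r=im[...,0],im[...,1],im[...,2]
V=im.max(2);print(np.percentile(V[reg2>0],[5,20,50,80]))
m=((V<0.66*np.median(V[reg2>0]))&(reg2>0)).astype(np.uint8)
n,lab,st,ce=cv2.connectedComponentsWithStats(m)
for k in range(1,n):
    if st[k,4]>8:
        w=ray('top',ce[k],.016);c,s=np.cos(CASE[2]),np.sin(CASE[2]);d=w[:2]-CASE[:2]
        print(st[k].tolist(),'case xy mm',np.round([1000*(c*d[0]+s*d[1]),1000*(-s*d[0]+c*d[1])],1))
z=cv2.resize(np.dstack([im.astype(np.uint8)]),None,fx=6,fy=6,interpolation=cv2.INTER_CUBIC)
# overlay predicted opening rectangle at floor and ridge top
for zz,col in((.008,(0,255,0)),(.018,(255,0,0))):
    q=proj('top',np.array([c2w([sx*.031,sy*.078,zz]) for sx,sy in((-1,-1),(-1,1),(1,1),(1,-1))]))
    cv2.polylines(z,[np.round(q*6+3).astype(np.int32)],True,col,1)
cx,cy=(proj('top',c2w([0,0,.01]))[0]*6).astype(int);cv2.imwrite('pics/bed.png',z[cy-300:cy+300,cx-350:cx+350])
```

```text
[ 74. 136. 146. 152.]
[171, 206, 16, 7, 47] case xy mm [ 35.7 -49.9]
[190, 213, 5, 11, 30] case xy mm [  1.6 -82.2]
[136, 215, 16, 7, 46] case xy mm [34.7 49.9]
[133, 228, 6, 11, 38] case xy mm [-0.2 81.7]
[177, 231, 16, 6, 43] case xy mm [-34.1 -50.6]
[142, 240, 16, 6, 43] case xy mm [-35.2  49.2]
```

View pics/bed.png

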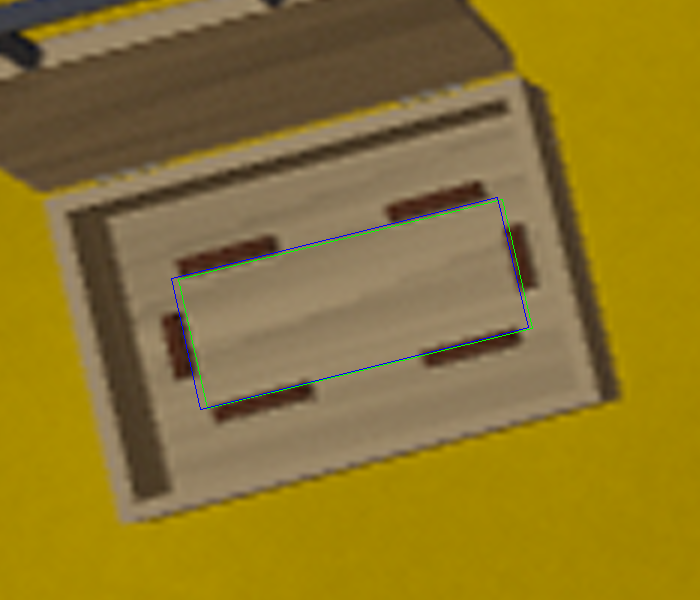

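The bed matches the prediction, with a small correction: centre about (0.4804, 0.2910), yaw about 14.3°. Next I'll regrasp the stone across its width.

```bash
sed -i 's/^CASE=.*/CASE=np.array([.4804,.2910,np.radians(14.3)])/' H.py
python3 - <<'E'
from H import *
p,R,o=state();print(p,o['grip_width'])
t=np.array([.5495,.002,.10])
rows(p,R,[(t+[0,0,.06],Rdown(-2.5),6,0),(t,Rdown(-2.5),3,0)],ra=.1)
E
```

```text
[ 0.57322581 -0.26139865  0.1794914 ] 0.07627054379249448
[[[-6,3,44],[0,0.1,0.1]],[[-5,3,43],[0,0,0]],[[-6,4,44],[0,0.1,0.1]],[[-5,3,44],[0,0.1,0.1]],[[-6,3,44],[0,0.1,0]],[[-6,3,43],[0,0,0.1]],[[0,20,0],[0,0,0]],[[0,20,0],[0,0,0]],[[0,20,0],[0,0,0]]]
end [0.5496 0.0017 0.1003] [-90.    0.   -2.5]
```

Request:
carry_out --targets '[[[-6, 3, 44], [0, 0.1, 0.1]], [[-5, 3, 43], [0, 0, 0]], [[-6, 4, 44], [0, 0.1, 0.1]], [[-5, 3, 44], [0, 0.1, 0.1]], [[-6, 3, 44], [0, 0.1, 0]], [[-6, 3, 43], [0, 0, 0.1]], [[0, 20, 0], [0, 0, 0]], [[0, 20, 0], [0, 0, 0]], [[0, 20, 0], [0, 0, 0]], [[0, 0, 0], [0, 0, 0]], [[0, 0, 0], [0, 0, 0]]]'

```text
time_s: 26.0
tool_pos: [0.549, 0.0043, 0.1009]
tool_rot: [-90.0, 0.0, -2.2]
force: [0.1, -0.7, 0.0]
grip_width: 0.078
```

Run:
```python
from H import *
p,R,o=state();print(p,o['tool_rot'],o['grip_width'],o['time_s'])
t=np.array([.5495,.002,.032])
rows(p,R,[(t,Rdown(-2.5),5,0)],ra=.1)
```

```text
[0.54895301 0.00430596 0.10086012] [-9.00371188e+01  9.69637846e-03 -2.16980508e+00] 0.07801425797107012 26.0
[[[0,14,0],[0,0.1,0]],[[0,14,-1],[0,0,0]],[[0,13,0],[0,0.1,0]],[[1,14,-1],[0,0.1,0]],[[0,14,0],[0,0,0]]]
end [0.5499 0.0022 0.0319] [-90.    0.   -2.5]
```

Request:
carry_out --targets '[[[0, 14, 0], [0, 0.1, 0]], [[0, 14, -1], [0, 0, 0]], [[0, 13, 0], [0, 0.1, 0]], [[0, 14, -1], [0, 0.1, 0]], [[0, 10, 0], [0, 0, 0]], [[0, 4, 0], [0, 0, 0]], [[0, 0, 0], [0, 0, 0]]]'

```text
time_s: 26.7
tool_pos: [0.5486, 0.0008, 0.0307]
tool_rot: [-90.0, 0.1, -2.6]
force: [-0.1, -0.3, -0.3]
grip_width: 0.0782
```

Request:
carry_out --targets '[[[0, 0, 0], [0, 0, 0]], [[0, 0, 0], [0, 0, 0]], [[0, 0, 0], [0, 0, 0]], [[0, 0, 0], [0, 0, 0]], [[0, 0, 0], [0, 0, 0]]]' --jaw 0.5 --squeeze 45

```text
time_s: 27.2
tool_pos: [0.5495, 0.0006, 0.0319]
tool_rot: [-90.1, -0.1, -2.6]
force: [-0.4, -0.4, 1.2]
grip_width: 0.0553
```

Request:
carry_out --targets '[[[0, -5, 0], [0, 0, 0]], [[0, -20, 0], [0, 0, 0]], [[0, -40, 0], [0, 0, 0]], [[0, -45, 0], [0, 0, 0]], [[0, -45, 0], [0, 0, 0]], [[0, -20, 0], [0, 0, 0]], [[0, 0, 0], [0, 0, 0]]]' --jaw 0.0

```text
time_s: 27.9
tool_pos: [0.5505, 0.0012, 0.2093]
tool_rot: [-90.1, -0.3, -2.6]
force: [0.1, 0.2, -5.4]
grip_width: 0.0556
```

Run:
```python
from H import *
from cell import env
p,R,o=state();print(p,o['tool_rot'],o['force'],o['grip_width'],o['time_s'])
ims=[env.read_camera(n)[:,:,::-1] for n in('scene','top')]
cv2.imwrite('pics/s11.png',np.hstack([cv2.resize(i[a:a+200,y:y+266],(400,300),interpolation=cv2.INTER_CUBIC) for i,y,a in zip(ims,(190,80),(100,110))]))
# place pose: stone tilted by B about case y, +x edge up
Bt=15.; c,s=np.cos(np.radians(Bt)),np.sin(np.radians(Bt))
Cx=-.027+.028*c-.014*s; Cz=.008+.028*s+.014*c
print('stone centre case x,z',Cx,Cz)
a=np.degrees(CASE[2])
# tool x = case x tilted up: (c,0,s)
for sg in(1,-1):
    Rt=Rdown(a,sg*Bt); print(sg,(Rt[:,0]).round(3),Rt[:,1].round(3))
```

```text
[0.55053109 0.00117621 0.20928089] [-90.11614963  -0.28660863  -2.59091572] [ 0.11518915  0.18009192 -5.39938921] 0.0556339013668383 27.9
stone centre case x,z -0.0035775434953413767 0.028769894830917537
1 [ 0.936  0.239 -0.259] [-0.251 -0.064 -0.966]
-1 [0.936 0.239 0.259] [ 0.251  0.064 -0.966]
```

View pics/s11.png

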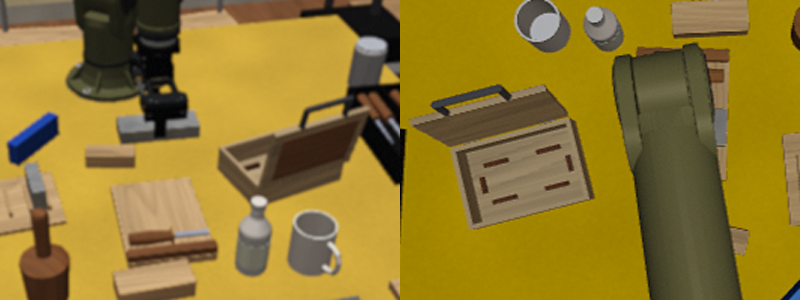

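The stone is held flat and level under the gripper, at about (158,125) in the scene crop. I'll carry it over the case while leaning the body 15° away from the lid.

```bash
cat >> H.py <<'E'
def tcp_for(centre_case,lean=-15.,dz=.0015):
    R=Rdown(np.degrees(CASE[2]),lean)
    return c2w(centre_case)+.001*R[:,1]-dz*R[:,2],R
E
python3 - <<'E'
from H import *
p,R,o=state()
t,Rt=tcp_for([-.0036,0,.2])
t2,_=tcp_for([-.0036,0,.10]); print(t,t2)
rows(p,R,[(t,Rt,10,0),(t2,Rt,4,0)])
E
```

```text
[0.47753284 0.28872121 0.19903407] [0.47753284 0.28872121 0.09903407]
[[[-8,1,28],[0,-1.5,-1.5]],[[-8,0,29],[0.5,-2,-1.5]],[[-7,0,29],[0,-1.5,-1.5]],[[-5,1,29],[0.5,-1.5,-1.5]],[[-5,0,29],[0,-2,-1.5]],[[-5,0,30],[0.5,-1.5,-1.5]],[[-3,1,29],[0,-1.5,-1.5]],[[-2,0,30],[0.5,-2,-1.5]],[[-2,0,29],[0,-1.5,-1.5]],[[-1,1,30],[0.5,-2,-1.5]],[[-6,24,0],[0,0,0]],[[-7,24,0],[0,0,0]]]
[[[-6,24,0],[0,0,0]],[[-7,25,0],[0,0,0]]]
end [0.4771 0.2889 0.0985] [-89.8 -15.   14.5]
```

Request:
carry_out --targets '[[[-8, 1, 28], [0, -1.5, -1.5]], [[-8, 0, 29], [0.5, -2, -1.5]], [[-7, 0, 29], [0, -1.5, -1.5]], [[-5, 1, 29], [0.5, -1.5, -1.5]], [[-5, 0, 29], [0, -2, -1.5]], [[-5, 0, 30], [0.5, -1.5, -1.5]], [[-3, 1, 29], [0, -1.5, -1.5]], [[-2, 0, 30], [0.5, -2, -1.5]], [[-2, 0, 29], [0, -1.5, -1.5]], [[-1, 1, 30], [0.5, -2, -1.5]], [[0, 0, 0], [0, 0, 0]]]'

```text
time_s: 29.1
tool_pos: [0.4743, 0.2947, 0.1994]
tool_rot: [-89.7, -15.0, 15.1]
force: [-0.3, 0.1, -5.7]
grip_width: 0.0554
```

Run:
```python
from H import *
from cell import env
p,R,o=state();print(p,o['tool_rot'],o['force'],o['grip_width'],o['time_s'])
ims=[env.read_camera(n)[:,:,::-1] for n in('scene','top')]
cv2.imwrite('pics/s12.png',np.hstack([cv2.resize(i[a:a+200,y:y+266],(400,300),interpolation=cv2.INTER_CUBIC) for i,y,a in zip(ims,(230,30),(80,110))]))
t2,Rt=tcp_for([-.0036,0,.09]);print(t2)
rows(p,R,[(t2,Rt,6,0)],ra=.2)
```

```text
[0.4743075  0.29472014 0.19939032] [-89.74219379 -15.03300179  15.06207911] [-0.26469158  0.12176693 -5.70467277] 0.05541936903606474 29.1
[0.47753284 0.28872121 0.08903407]
[[[-5,18,-1],[0,0.2,0]],[[-4,18,-1],[-0.2,0,0]],[[-5,17,-2],[0,0.2,0]],[[-4,18,-1],[-0.2,0,0]],[[-5,18,-1],[0,0.2,0]],[[-4,18,-1],[0,0.2,0]]]
end [0.4777 0.2886 0.089 ] [-89.9 -15.   14.2]
```

View pics/s12.png

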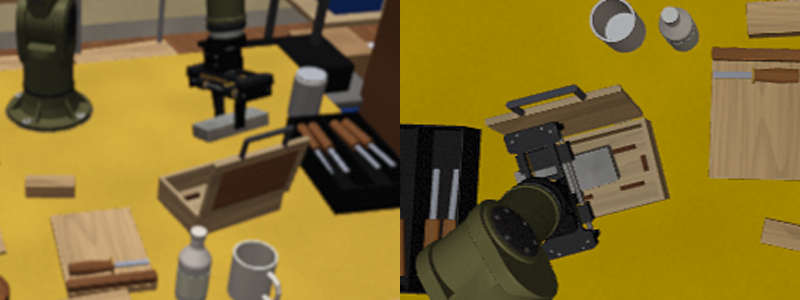

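The stone hangs tilted over the case, with its right end visible at (600,165) in the top crop. I'll descend partway and check with an overlay.

Request:
carry_out --targets '[[[-5, 18, -1], [0, 0.2, 0]], [[-4, 18, -1], [-0.2, 0, 0]], [[-5, 17, -2], [0, 0.2, 0]], [[-4, 18, -1], [-0.2, 0, 0]], [[-5, 18, -1], [0, 0.2, 0]], [[-4, 18, -1], [0, 0.2, 0]], [[0, 0, 0], [0, 0, 0]]]'

```text
time_s: 29.9
tool_pos: [0.4801, 0.2797, 0.0865]
tool_rot: [-90.1, -14.7, 13.6]
force: [-0.7, -0.9, -5.8]
grip_width: 0.0558
```

```bash
cat > ov.py <<'E'
import sys
from H import *
from cell import env
p,R,o=state();print(p,o['tool_rot'],o['force'],o['grip_width'],o['time_s'])
out=[]
ce=p-.001*R[:,1]+.0015*R[:,2]
loc=box(-.028,.028,-.014,.014,-.075,.075)
W=ce+loc@R.T
cc,ss=np.cos(CASE[2]),np.sin(CASE[2])
d=ce-[CASE[0],CASE[1],0];print('stone centre in case mm',np.round(1e3*np.array([cc*d[0]+ss*d[1],-ss*d[0]+cc*d[1],d[2]]),1))
E=[(i,j) for i in range(8) for j in range(i) if bin(i^j).count('1')==1]
for n in('top','scene'):
    im=env.read_camera(n)[:,:,::-1]
    z=cv2.resize(im,None,fx=6,fy=6,interpolation=cv2.INTER_CUBIC)
    raw=z.copy();q=proj(n,W)*6+3
    for i,j in E: cv2.line(z,tuple(q[i].astype(int)),tuple(q[j].astype(int)),(0,0,255),1)
    cx,cy=q.mean(0).astype(int);cy=max(cy,260);sl=np.s_[cy-260:cy+260,cx-380:cx+380]
    out.append(np.vstack([z[sl],raw[sl]]))
v=np.hstack(out);cv2.imwrite(sys.argv[1],cv2.resize(v,(800,int(v.shape[0]*800/v.shape[1]))))
E
python3 ov.py pics/ov1.png
```

```text
[0.4801031  0.27973054 0.08646562] [-90.09278012 -14.6757909   13.58338719] [-0.73658786 -0.89689761 -5.84655122] 0.055761335118709975 29.9
stone centre in case mm [-3.3 -9.3 87.4]
```

View pics/ov1.png

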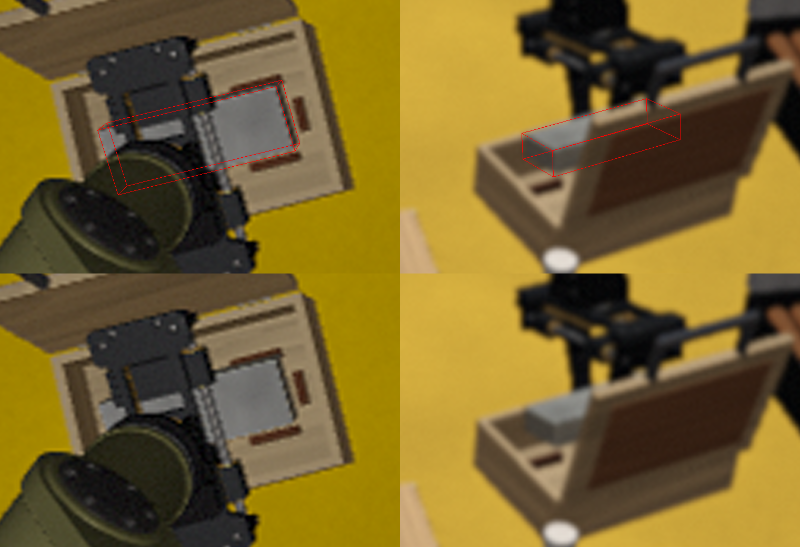

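Request:
carry_out --targets '[[[0, 0, 0], [0, 0, 0]], [[0, 0, 0], [0, 0, 0]]]'

```text
time_s: 30.2
tool_pos: [0.4828, 0.2829, 0.0913]
tool_rot: [-90.0, -15.2, 13.7]
force: [0.2, -0.2, -5.7]
grip_width: 0.0555
```

Request:
carry_out --targets '[[[0, 0, 0], [0, 0, 0]], [[0, 0, 0], [0, 0, 0]]]'

```text
time_s: 30.4
tool_pos: [0.4822, 0.2826, 0.0906]
tool_rot: [-90.1, -15.1, 13.7]
force: [-0.1, 0.0, -5.2]
grip_width: 0.0558
```

```bash
python3 ov.py pics/ov2.png; python3 -c "
from H import *
p,R,o=state()
t,Rt=tcp_for([-.0036,0,.087]);print(t);rows(p,R,[(t,Rt,4,0)],ra=.1)"
```

```text
[0.48221981 0.28257927 0.09057161] [-90.06144177 -15.14284505  13.68733361] [-0.10543676  0.01075997 -5.17280696] 0.0558288661885249 30.4
stone centre in case mm [-0.6 -7.1 91.5]
[0.47753284 0.28872121 0.08603407]
[[[-1,1,2],[0.1,-0.1,0]],[[-1,1,2],[0,-0.2,0.1]],[[-1,1,1],[0.1,-0.1,0]],[[-1,0,2],[0,-0.2,0]]]
end [0.4774 0.2886 0.0864] [-90.  -15.   14.3]
```

The arm oscillates for about 0.3 s after a move, so I'll measure only after it settles. Correcting now.

Request:
carry_out --targets '[[[-1, 1, 2], [0.1, -0.1, 0]], [[-1, 1, 2], [0, -0.2, 0]], [[-1, 1, 2], [0, -0.1, 0]], [[-1, 0, 1], [0, -0.2, 0]], [[0, 0, 0], [0, 0, 0]], [[0, 0, 0], [0, 0, 0]], [[0, 0, 0], [0, 0, 0]], [[0, 0, 0], [0, 0, 0]]]'

```text
time_s: 31.3
tool_pos: [0.4774, 0.2885, 0.0862]
tool_rot: [-90.1, -15.1, 14.3]
force: [0.0, -0.1, -6.0]
grip_width: 0.0556
```

```bash
python3 ov.py pics/ov3.png; python3 -c "
from H import *
p,R,o=state()
t,Rt=tcp_for([-.0036,0,.045]);print(t);rows(p,R,[(t,Rt,4,0)],ra=.1)"
```

```text
[0.47735004 0.28852437 0.08615204] [-90.1083709  -15.09580898  14.30230708] [ 2.21088278e-03 -1.27195506e-01 -5.95514309e+00] 0.05561972133708692 31.3
stone centre in case mm [-3.8 -0.1 87.1]
[0.47753284 0.28872121 0.04403407]
[[[-3,10,0],[0,0,0]],[[-2,10,0],[0.1,0,0]],[[-3,11,0],[0,0,0.1]],[[-3,10,0],[0,0,0]]]
end [0.4774 0.2885 0.0437] [-90.  -15.   14.3]
```

View pics/ov3.png

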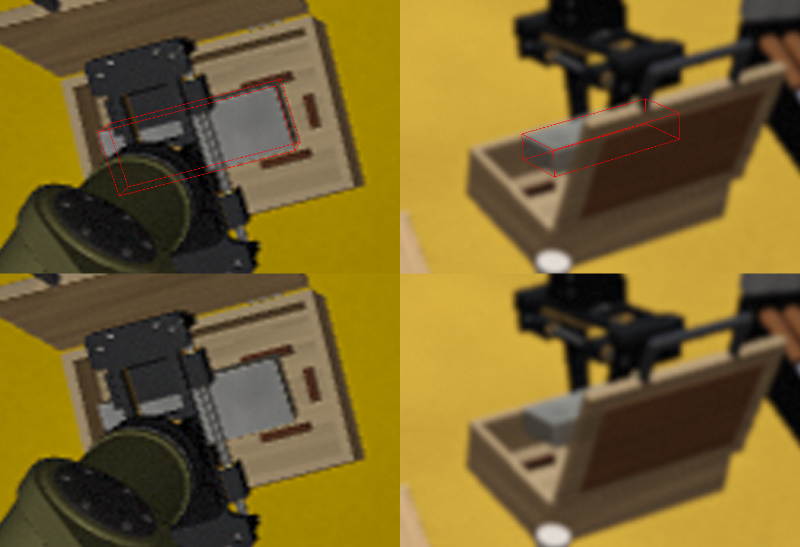

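```bash
sed -i "s/    out.append/    if n=='top': cv2.imwrite(sys.argv[1].replace('.png','_z.png'),np.hstack([cv2.resize(a[cy-210:cy+110,cx+40:cx+280],None,fx=1.6,fy=1.6) for a in(z,raw)]))\n    out.append/" ov.py; python3 ov.py pics/ov4.png
```

```text
[0.47733223 0.28852748 0.08614494] [-90.10882258 -15.09439651  14.30422059] [ 0.03319998  0.84618153 -4.59230236] 0.05558322845286033 31.4
stone centre in case mm [-3.8 -0.1 87.1]
```

View pics/ov4_z.png

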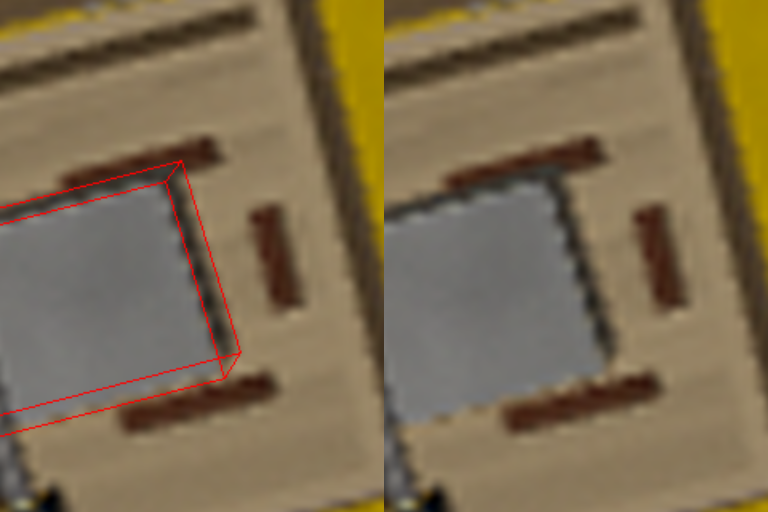

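The overlay matches the stone within about a pixel, so the hand-to-stone offset is confirmed. Descending.

Request:
carry_out --targets '[[[-3, 10, 0], [0, 0, 0]], [[-3, 10, 0], [0, 0, 0]], [[-3, 11, 0], [0, 0, 0.1]], [[-2, 10, 0], [0, 0, 0]], [[0, 0, 0], [0, 0, 0]], [[0, 0, 0], [0, 0, 0]], [[0, 0, 0], [0, 0, 0]], [[0, 0, 0], [0, 0, 0]]]'

```text
time_s: 32.3
tool_pos: [0.4776, 0.2888, 0.0442]
tool_rot: [-90.1, -15.0, 14.3]
force: [0.2, 0.3, -5.4]
grip_width: 0.0552
```

```bash
python3 ov.py pics/ov5.png; python3 -c "
from H import *
p,R,o=state()
t,Rt=tcp_for([-.0036,0,.030]);print(t);rows(p,R,[(t,Rt,4,0)],ra=.1,rd=.5)"
```

```text
[0.47763887 0.2888215  0.04417471] [-90.10118735 -15.04491206  14.3151112 ] [ 0.2041382   0.28502867 -5.40725921] 0.05522081973303987 32.3
stone centre in case mm [-3.5  0.1 45.1]
[0.47753284 0.28872121 0.02903407]
[[[-1,3.5,0],[0,0,0]],[[-1,4,0],[0.1,0,0]],[[-1,3.5,0],[0,0,0]],[[-1,3.5,0],[0,0,0]]]
end [0.4775 0.2886 0.0291] [-90.  -15.   14.3]
```

View pics/ov5.png

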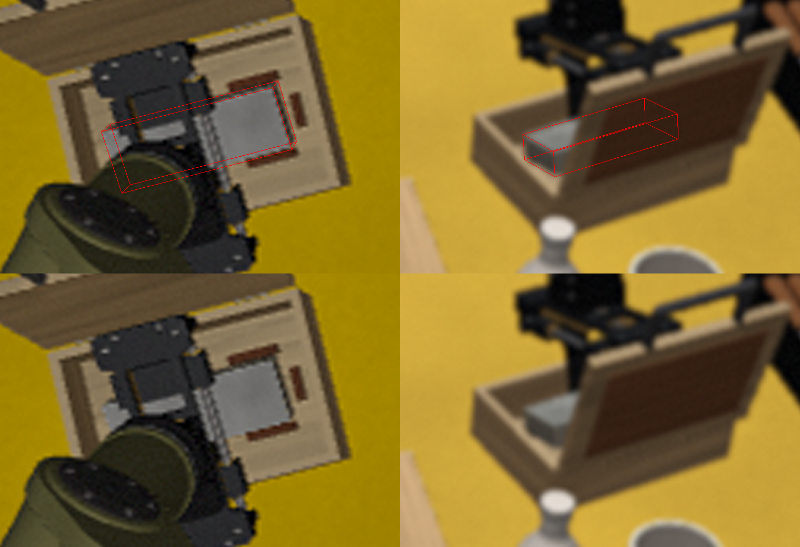

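It is centred between the ridges with no contact force. Final lowering.

Request:
carry_out --targets '[[[-1, 3.5, 0], [0, 0, 0]], [[-1, 3.5, 0], [0, 0, 0]], [[-1, 3.5, 0], [0, 0, 0]], [[-1, 3, 0], [0, 0, 0]], [[0, 0, 0], [0, 0, 0]], [[0, 0, 0], [0, 0, 0]], [[0, 0, 0], [0, 0, 0]]]'

```text
time_s: 33.1
tool_pos: [0.4769, 0.2885, 0.0296]
tool_rot: [-90.1, -15.0, 14.3]
force: [0.3, 0.1, -5.5]
grip_width: 0.0553
```

Request:
carry_out --targets '[[[-0.3, 1, 0], [0, 0, 0]], [[-0.3, 1, 0], [0, 0, 0]], [[0, 0, 0], [0, 0, 0]], [[0, 0, 0], [0, 0, 0]]]'

```text
time_s: 33.5
tool_pos: [0.4771, 0.2885, 0.0284]
tool_rot: [-90.2, -15.0, 14.3]
force: [-4.7, -3.0, 6.3]
grip_width: 0.0555
```

The stone's lower edge is on the bed floor at the expected height. I'll release to 66 mm, then back out along the tool axis.

Request:
carry_out --targets '[[[0, 0, 0], [0, 0, 0]], [[0, 0, 0], [0, 0, 0]], [[0, 0, 0], [0, 0, 0]], [[0, 0, 0], [0, 0, 0]]]' --jaw 0.76

```text
time_s: 33.9
tool_pos: [0.4771, 0.2888, 0.0278]
tool_rot: [-90.1, -15.0, 14.3]
force: [0.4, -1.0, 0.8]
grip_width: 0.0653
```

```bash
python3 ov.py pics/ov6.png
```

```text
[0.47712853 0.28878838 0.02779864] [-90.08505052 -15.03047674  14.32031764] [ 0.41750779 -1.01665382  0.77123321] 0.06530932984112985 33.9
stone centre in case mm [-4.   0.2 28.8]
```

View pics/ov6.png

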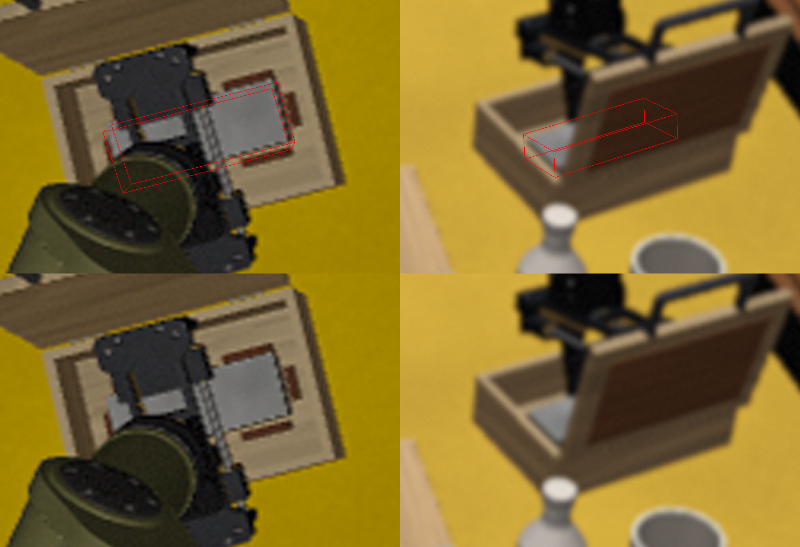

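The stone has settled flat inside the frame. I'll withdraw along the tool axis and move clear.

Request:
carry_out --targets '[[[0, -10, 0], [0, 0, 0]], [[0, -20, 0], [0, 0, 0]], [[0, -30, 0], [0, 0, 0]], [[0, -40, 0], [0, 0, 0]], [[0, -45, 0], [0, 0, 0]], [[0, -40, 0], [0, 0, 0]], [[0, -30, 0], [0, 0, 0]], [[0, 0, -40], [0, 0, 0]], [[0, 0, -45], [0, 0, 0]], [[0, 0, -45], [0, 0, 0]], [[0, 0, -45], [0, 0, 0]], [[0, 0, -45], [0, 0, 0]]]'

```text
time_s: 35.2
tool_pos: [0.4771, 0.0605, 0.2355]
tool_rot: [-90.1, -15.0, 14.4]
force: [0.9, 0.5, 0.3]
grip_width: 0.066
```

Request:
carry_out --targets '[[[0, 0, -40], [0, 0, 0]], [[0, 0, -20], [0, 0, 0]], [[0, 0, 0], [0, 0, 0]], [[0, 0, 0], [0, 0, 0]], [[0, 0, 0], [0, 0, 0]], [[0, 0, 0], [0, 0, 0]]]'

```text
time_s: 35.8
tool_pos: [0.4918, 0.0052, 0.2358]
tool_rot: [-90.1, -15.0, 14.5]
force: [-0.0, 0.1, -0.0]
grip_width: 0.0661
```

Run:
```python
from H import *
from cell import env
p,R,o=state();print(p,o['tool_rot'],o['force'],np.abs(o['joint_velocities']).max(),o['time_s'])
im={n:env.read_camera(n)[:,:,::-1] for n in('top','scene')}
tg=proj('top',c2w([0,0,.03]))[0]
for d in env.outline_of('top','long_stone'):
    if np.hypot(*(np.array(d['xy'])-tg))<20:
        m=d['mask'].astype(np.uint8)
        q,f=fit([box(-.075,.075,-.028,.028,.008,.036)],{'top':m},np.r_[CASE[:2],CASE[2]+np.pi/2])
        e=q[:2]-CASE[:2];c,s=np.cos(CASE[2]),np.sin(CASE[2]);print(d['p'],m.sum(),'off case mm',1e3*(c*e[0]+s*e[1]),1e3*(-s*e[0]+c*e[1]),np.degrees(q[2]-CASE[2])-90,f)
z=cv2.resize(im['top'],None,fx=6,fy=6,interpolation=cv2.INTER_CUBIC);cx,cy=(tg*6).astype(int)
cv2.imwrite('pics/f1.png',z[cy-250:cy+250,cx-350:cx+350])
cv2.imwrite('pics/f2.png',cv2.resize(im['scene'],(784,588)))
```

```text
[0.49180735 0.00515255 0.23576109] [-90.13212374 -14.99297041  14.46179523] [-0.02776783  0.14341923 -0.01933737] 0.2631685009646801 35.8
0.88 1139 off case mm 0.26403717872596755 0.013637001154745318 0.5311267720756234 0.06713491366695933
```

View pics/f1.png

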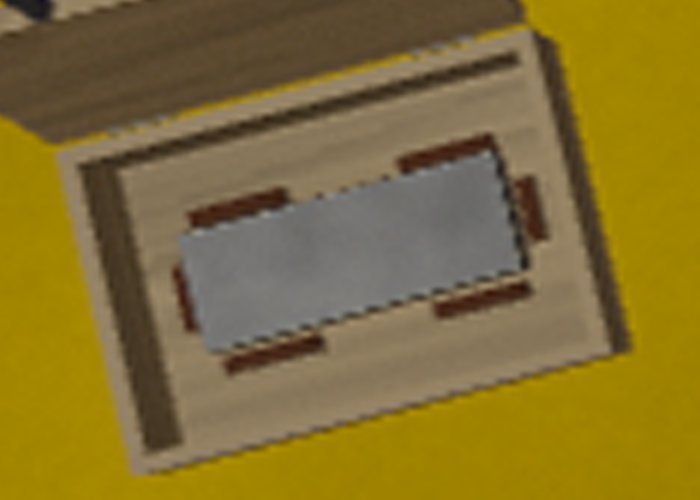

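View pics/f2.png

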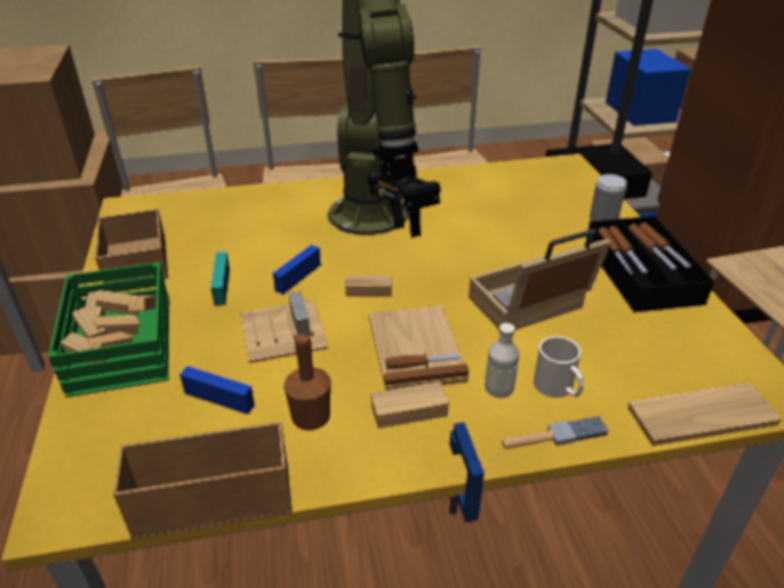

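The top view shows the stone flat inside all six ridges at about (355,250), within 1 mm of the bed centre and 0.5° of its axis. The lid is open at (560,275) in the scene view, the arm is clear, and the other things are where they were. Handing in.

```bash
python3 -c "
from cell import env
print(env.sign_off())"
```

```text
the job is handed in; nothing more can be done
None
```

The case is open and the long stone lies flat inside the frame. I handed the job in at about 36 s of the 72 s allowed; sign-off gives no verdict.

- **Lid:** I gripped the handle bar and swung the lid slowly up to its stop, then released it. The last pictures show it still leaning back on its own; I did not measure its angle after release.
- **Stone:** I stood it on edge on the carving board, tipped it gently onto its broad face, and regripped it across its width. I lowered it with the gripper leaned 15° so the body would clear the open lid. One edge touched the floor first; when I opened the fingers the raised edge, about 15 mm up, dropped flat.
- **Last checks:**
  - The top camera puts the stone about 0.3 mm from the bed centre and about 0.5° off its axis.
  - It sits inside all six ridges.
  - The arm was clear, with tool force near zero.
  - By eye, the short stone and the other things looked unmoved; I did not measure them.
- **Disagreements:**
  - The scene camera's fits sat 3–5 mm nearer the robot in x than the top camera's. I used the top camera, which agreed with the grasps to about 1 mm.
  - Pose readings taken right after a move were off by up to about 9 mm until the arm settled, so I let the arm settle before the final lowering.

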